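# Clamp glued housings in the cam clamp to cure

## Robot

A 6-joint arm with a two-finger parallel gripper is mounted at the origin on the work surface; the furniture and walls round the work are solid. World frame = base frame: x ahead of the robot, y to its left, z up, the work surface at z = 0. Lengths are in m, angles in rad, forces in N, time in s.
With the tool pointing down it reaches from about 0.275 to 0.75 m from the base axis. Payload 10.2 kg.
Tool frame: the origin (TCP) lies midway between the tips of the shut fingers; the grasp point (between the pads) lies 19 mm behind it; z points along the fingers, x is the direction in which the jaws open and shut, and the axes are right-handed (so a half turn about z gives the same grasp; the last joint's range is limited). The gripper opens to 88 mm and grips with 3 to 60 N. Pads are 18 mm wide; open, the fingers measure 123 mm over their backs; the gripper's body (75 mm by 187 mm) begins 45 mm behind the grasp point.
Start: joints at [-1.557, 0.313, 1.498, -0, 1.331, -0.223], TCP at [0.123, -0.51, 0.239] pointing down, gripper open.
Joint ranges: [-2.94, 2.94], [-0.97, 2.17], [0.19, 2.56], [-1.23, 4.37], [0.02, 3.11], [-2.88, 2.88]. Speed limits (rad/s): [2.39, 2.39, 3.01, 3.14, 3.14, 3.14].

## Interface

Orientations are given as a unit quaternion [x, y, z, w].
In Python, from rig import r gives the robot as it stands.
- The arm moves only by the tool send_rows, never from a script. Its argument "commands" is a list of rows, each a list of 5 numbers: the shift along the world's x, y, z in m, then the turn about the world's z in rad, then the opening, from 0 (shut) to 1 (fully open). A call has 1 to 12 rows; each row is the pose to reach, as a shift and turn from the pose commanded when the call began; what a row does not reach only later rows make up. A row lasts 1/12 s, in which the tool goes at most 41.7 mm and 7.16 degrees, less where a joint would pass 70% of its speed; a pose out of reach is approached as far as the arm can. A call with a gripper value outside its range is refused whole. The fingers move at their own pace and stop on an object; "squeeze" is the grip in N (left out, the last holds). Time passes only in rows, so rows that repeat a pose let the fingers close. It gives the time, the measured TCP pose, the force and the opening at its end, in the units of the state.
- r.state(): the state, without advancing time (a new reading comes with each control period).
- r.camera(name): name is "scene" or "top" or "wrist"; returns a dict with "image" (480x640x3 uint8, red, green, blue), "K" (3x3 intrinsics, pixels), "eye" and "rotation" of the camera in the world. Camera axes: x right, y up, looking along -z (the intrinsics and any distortion apply to the point x, -y, -z); pixel columns grow to the right and rows downward; lengths in m; the calibration is good to about 2 mm. A picture is of the moment at which its call begins. There is no depth.
- r.sign_off(): hands the job in, once; it reports no verdict.
The state is a dict: "clock": time; "joints": joint angles; "dq": joint speeds; "joint_torque": joint torques, N m; "position": TCP position; "eef_rot": TCP orientation; "force": force on the tool from outside, world axes, zero at the start; "ft_torque": the same for the moment, N m; "gripper_width": finger opening in m.
Only numpy, scipy, OpenCV 4.12 (cv2) and the standard library are available. Lean on these libraries where they do the work, as an engineer would, in place of code of your own. Each camera call takes 0.05 s, during which the arm holds its last target.

## Task

The lids of the control-unit housings have just been glued and must cure in the cam clamp without creeping. Swing the cam lever back to its stop so that the jaw opens, stack all the housings lid up and squarely on one another in the nest between jaw and fence, then turn the cam until its high point bears squarely on the sprung follower (yellow lines in line), and last set the press weight, handle up, squarely on top of the column. Leave the other things on the bench as they stand.

Things in the scene. Friction and masses are not known exactly. Their poses are not given: they have to be found in the camera images.
- cam_clamp: the cam clamp, a fixed bench fixture on an aluminium base plate 104 x 284 mm, 12 mm thick; at one end (+y) a blue upright end fence, at the other (-y) the cam with its lever, between them the nest and the blue sprung jaw. Origin on the worktop under the plate; its y axis runs from the cam to the fence, its x axis across the plate, z up. Fence and jaw are 66 to 72 mm wide and stand to 114 mm above the worktop; nothing stands beside the two long sides of the nest
- nest (a point): centre of the black rubber nest floor (62 x 130 mm, 14 mm above the worktop) on which the first housing lies; same axes as the clamp. The fence face lies 67 mm from it towards +y; the jaw face lies 67 mm from it towards -y when the cam is released, and some 54 mm when the cam's high point is on the follower and the nest is empty, so that no housing can enter then. A housing pushed home against the fence has its centre at y = +5 mm in this frame
- jaw: the blue sprung jaw plate that faces the fence; origin in the middle of its clamping face, 14 mm below the nest floor. Slides along the clamp's y; the cam pushes the dark steel follower behind it, and two springs between follower and jaw (8 N preload, 2 N/mm) press the jaw on the housings, up to about 15 N; it draws back by itself when the cam is released
- cam (a joint): angle (rad) of the eccentric cam disc, clockwise seen from above: 0 = released, at its stop, lever pointing away from the fence (-y of the clamp) and jaw fully back; 1.92 = high point (yellow line on the disc) squarely on the follower (yellow line on its top), lever towards -x and a little +y of the clamp; it can overshoot to a stop at 2.45. Stays where it is left at either end; about 2 to 5 N at the knob turns it
- cam_axis (a point): point on the vertical axis of the cam, 70 mm above the worktop
- cam_knob (a point): middle of the red upright knob at the end of the cam lever: 22 mm thick, 48 mm tall (55 to 103 mm above the worktop), 85 mm from the cam axis; it can be pinched from above or pushed round
- press_weight: the press weight: a flat green steel slab 56 x 116 x 15 mm with a steel bar handle on two posts, 0.5 to 0.9 kg; origin under its centre, long side along its y
- weight_handle (a point): centre of the weight's bar handle, 44 mm above the weight's underside; the bar is 14 mm wide (x), 72 mm long (y), 12 mm thick, its underside 23 mm above the slab
- glue_pot: small black glue pot with a stick, 44 x 70 x 75 mm, standing by (origin under it)
- adhesive: small blue bottle with a white cap, 28 mm across, 61 mm tall, standing by
- tape_measure: yellow tape measure, 34 x 85 x 63 mm, standing by
- housing_1_centre (a point): centre of a closed control-unit housing with a freshly bonded lid: 56 mm (x) x 124 mm (y) x 28 mm (z), grey base, amber glue line, white lid with a grey panel on top, about 0.16 kg; the point lies half-way up, z out of the lid. The housings are alike; some may be absent
- housing_2_centre (a point): centre of a closed control-unit housing with a freshly bonded lid: 56 mm (x) x 124 mm (y) x 28 mm (z), grey base, amber glue line, white lid with a grey panel on top, about 0.16 kg; the point lies half-way up, z out of the lid. The housings are alike; some may be absent
- housing_3_centre (a point): centre of a closed control-unit housing with a freshly bonded lid: 56 mm (x) x 124 mm (y) x 28 mm (z), grey base, amber glue line, white lid with a grey panel on top, about 0.16 kg; the point lies half-way up, z out of the lid. The housings are alike; some may be absent
- housing_4_centre (a point): centre of a closed control-unit housing with a freshly bonded lid: 56 mm (x) x 124 mm (y) x 28 mm (z), grey base, amber glue line, white lid with a grey panel on top, about 0.16 kg; the point lies half-way up, z out of the lid. The housings are alike; some may be absent
Not all that is in view belongs to the job. What is shaped like the part that bears housing_2_centre but turquoise is not meant.

How it is judged:
On the way, in this order (a step that is already met when the one before it is completed fails the run):
1. the cam is turned back to its stop and the jaw is open (value of joint cam below 0.2 rad), for 0.2 s.
2. all housings lie squarely on one another in the nest, released, with the jaw still open (x of housing_1_centre in the frame of nest between -0.007 and 0.007 m and y of housing_1_centre in the frame of nest between -0.0085 and 0.0085 m and z of housing_1_centre in the frame of nest between 0.008 and 0.11 m and angle between each of housing_1_centre, housing_2_centre, housing_3_centre, housing_4_centre's own z axis and vertical below 0.06 rad and angle between the y axis of each of housing_1_centre, housing_2_centre, housing_3_centre, housing_4_centre and the y axis of nest, either way round below 0.07 rad and x of housing_2_centre in the frame of nest between -0.007 and 0.007 m and y of housing_2_centre in the frame of nest between -0.0085 and 0.0085 m and z of housing_2_centre in the frame of nest between 0.008 and 0.11 m and x of housing_3_centre in the frame of nest between -0.007 and 0.007 m and y of housing_3_centre in the frame of nest between -0.0085 and 0.0085 m and z of housing_3_centre in the frame of nest between 0.008 and 0.11 m and x of housing_4_centre in the frame of nest between -0.007 and 0.007 m and y of housing_4_centre in the frame of nest between -0.0085 and 0.0085 m and z of housing_4_centre in the frame of nest between 0.008 and 0.11 m and contact force between each of housing_1, housing_2, housing_3, housing_4 and the fingers below 0.1 N and linear speed of each of housing_1, housing_2, housing_3, housing_4 below 0.02 m/s and value of joint cam below 0.35 rad), for 0.2 s.
3. the cam's high point is on the follower and the jaw presses the column home against the fence, before the weight is on it (value of joint cam between 1.77 and 2.07 rad and contact force between jaw and anything else above 3 N and x of housing_1_centre in the frame of nest between -0.007 and 0.007 m and y of housing_1_centre in the frame of nest between 0.002 and 0.0085 m and z of housing_1_centre in the frame of nest between 0.008 and 0.11 m and angle between each of housing_1_centre, housing_2_centre, housing_3_centre, housing_4_centre's own z axis and vertical below 0.06 rad and angle between the y axis of each of housing_1_centre, housing_2_centre, housing_3_centre, housing_4_centre and the y axis of nest, either way round below 0.07 rad and x of housing_2_centre in the frame of nest between -0.007 and 0.007 m and y of housing_2_centre in the frame of nest between 0.002 and 0.0085 m and z of housing_2_centre in the frame of nest between 0.008 and 0.11 m and x of housing_3_centre in the frame of nest between -0.007 and 0.007 m and y of housing_3_centre in the frame of nest between 0.002 and 0.0085 m and z of housing_3_centre in the frame of nest between 0.008 and 0.11 m and x of housing_4_centre in the frame of nest between -0.007 and 0.007 m and y of housing_4_centre in the frame of nest between 0.002 and 0.0085 m and z of housing_4_centre in the frame of nest between 0.008 and 0.11 m and horizontal distance between weight_handle and nest above 0.08 m), for 0.2 s.
At the end, for the whole second after the job is handed in: Cam within 0.15 rad of its high point, jaw pressing; every housing lid up, within 7 mm of the nest centre line, 3 mm of the fence and 0.06 rad of square; weight upright on top, within 12 mm and 0.17 rad of the column; all released, at rest (value of joint cam between 1.77 and 2.07 rad and contact force between jaw and anything else above 3 N and x of housing_1_centre in the frame of nest between -0.007 and 0.007 m and y of housing_1_centre in the frame of nest between 0.002 and 0.0085 m and z of housing_1_centre in the frame of nest between 0.008 and 0.11 m and angle between each of housing_1_centre, housing_2_centre, housing_3_centre, housing_4_centre, weight_handle's own z axis and vertical below 0.06 rad and angle between the y axis of each of housing_1_centre, housing_2_centre, housing_3_centre, housing_4_centre and the y axis of nest, either way round below 0.07 rad and x of housing_2_centre in the frame of nest between -0.007 and 0.007 m and y of housing_2_centre in the frame of nest between 0.002 and 0.0085 m and z of housing_2_centre in the frame of nest between 0.008 and 0.11 m and x of housing_3_centre in the frame of nest between -0.007 and 0.007 m and y of housing_3_centre in the frame of nest between 0.002 and 0.0085 m and z of housing_3_centre in the frame of nest between 0.008 and 0.11 m and x of housing_4_centre in the frame of nest between -0.007 and 0.007 m and y of housing_4_centre in the frame of nest between 0.002 and 0.0085 m and z of housing_4_centre in the frame of nest between 0.008 and 0.11 m and contact force between each of housing_1, housing_2, housing_3, housing_4, press_weight and the fingers below 0.1 N and linear speed of each of housing_1, housing_2, housing_3, housing_4, press_weight below 0.02 m/s and x of weight_handle in the frame of nest between -0.012 and 0.012 m and y of weight_handle in the frame of nest between -0.011 and 0.021 m and angle between the y axis of weight_handle and the y axis of nest, either way round below 0.17 rad and z of weight_handle in the frame of nest above 0.085 m); the robot touches nothing.
It fails at once if the glue pot is knocked over or pushed away (distance of glue_pot from where it was at the start of the episode above 0.04 m or angle between glue_pot's own z axis and vertical above 0.6 rad).
It fails at once if the adhesive is knocked over or pushed away (distance of adhesive from where it was at the start of the episode above 0.04 m or angle between adhesive's own z axis and vertical above 0.6 rad).
It fails at once if the tape measure is knocked over or pushed away (distance of tape_measure from where it was at the start of the episode above 0.04 m or angle between tape_measure's own z axis and vertical above 0.6 rad).
Of housing_1, housing_2, housing_3, housing_4 only 3 to 4 are there at a start; the rules pass over those that are not, and their reading is None.
At some moment in a run one of press_weight may be knocked a few centimetres aside while the robot is not near it.
Once in a run the grip may slacken for a moment while it holds something.
It also fails if it takes over 210 s, if anything falls off the work surface, if the arm or the gripper's body presses on something with over 40 N, if the wrist force passes 120 N, or if a joint passes its speed limit or range.

## Working session

There is one attempt and no reset: what is moved stays moved. The work goes in short steps, Python scripts to look and compute and a tool call to move; the robot and the scene stay as the last step left them, time stands still between calls to the robot, and variables do not carry over. Pictures are saved under pics/ and viewed, and the job is handed in when it is done.

Besides the shell and the picture viewer there is one more tool, called after ">>>" as name(argument=value, ...) on one line, values as JSON. send_rows: Moves the arm, as the interface text tells. Its arguments: {"type":"object","properties":{"commands":{"type":"array"},"squeeze":{"type":"number"}},"required":["commands"]}

```bash
ls; mkdir -p pics
python3 - <<'E'
from rig import r
import cv2
s=r.state(); print(s)
for n in ["scene","top","wrist"]:
    c=r.camera(n); cv2.imwrite(f"pics/{n}0.png",c["image"][:,:,::-1]); print(n,c["K"],c["eye"],c["rotation"],[k for k in c])
E
```

```text
pics
{'clock': 0.0, 'joints': array([-1.55742142e+00,  3.13486186e-01,  1.49839707e+00, -1.17324202e-05,
        1.33103337e+00, -2.23395131e-01]), 'dq': array([ 0.00091191, -0.00078899,  0.00109147,  0.00056367,  0.00089794,
        0.00113545]), 'joint_torque': array([-3.30909843e-04, -4.02214873e+01, -2.52270555e+01,  6.94006495e-02,
        3.53319151e-02, -1.10014676e-04]), 'position': array([ 0.12313065, -0.51010955,  0.23815762]), 'eef_rot': array([ 7.85673654e-01, -6.18640825e-01, -4.20882974e-04, -5.10999233e-04]), 'force': array([ 0.51995804, -0.01552583,  0.58537144]), 'ft_torque': array([ 0.05210381, -0.00356351, -0.05026869]), 'gripper_width': 0.08805321379663002}
scene [[514.26150734   0.         325.57613452]
 [  0.         514.26150734 246.68919087]
 [  0.           0.           1.        ]] [-0.31361106  0.73565152  0.70657254] [-0.17528465  0.46473393  0.80624628 -0.32134812] ['image', 'K', 'eye', 'rotation']
top [[453.61151947   0.         318.58907177]
 [  0.         453.61151947 243.20454512]
 [  0.           0.           1.        ]] [ 0.2912344  -0.07026692  1.2438874 ] [-0.03415715  0.03466216  0.71232583 -0.7001598 ] ['image', 'K', 'eye', 'rotation']
wrist [[396.01378452   0.         319.06023163]
 [  0.         396.01378452 238.34931614]
 [  0.           0.           1.        ]] [ 0.20090184 -0.49167304  0.38518357] [-0.12197634  0.09720322 -0.61087425  0.77621257] ['image', 'K', 'eye', 'rotation']
```

View pics/top0.png

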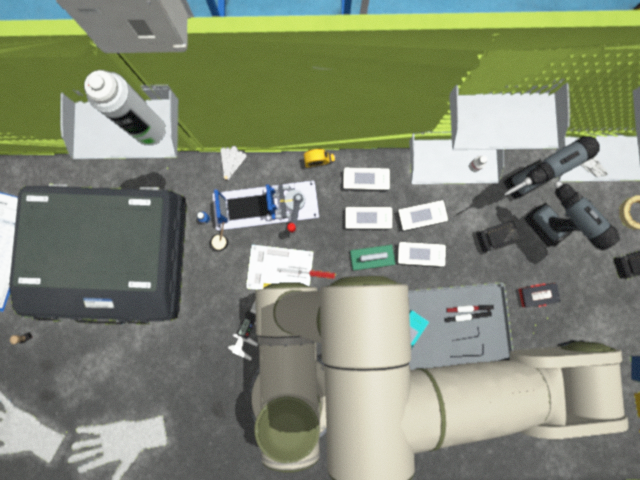

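View pics/scene0.png

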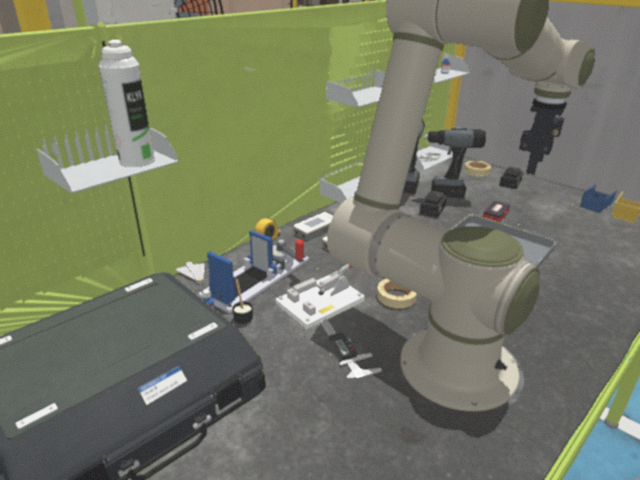

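View pics/wrist0.png

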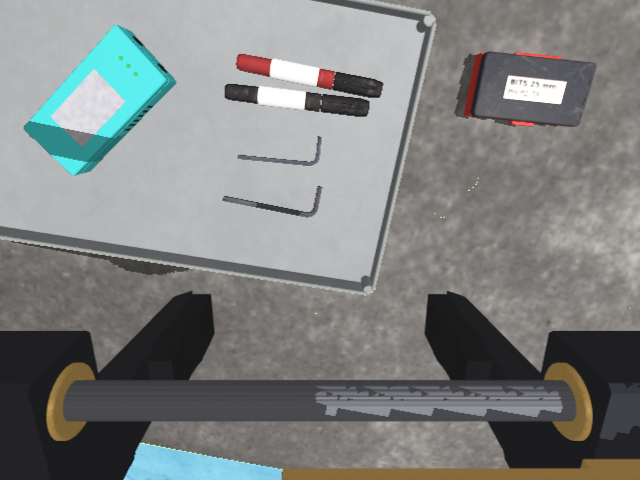

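The top view shows four housings at (366,178), (369,218), (423,215) and (421,254). The green weight is at (373,257). The clamp has its fence at (223,208), its jaw at (270,205), its cam at (298,200) and its red knob at (291,228). The turquoise decoy lies on the tray at (415,328). Next I'll take a close crop and measure.

```bash
cat > h.py <<'E'
import numpy as np, cv2
from rig import r
from scipy.spatial.transform import Rotation as R
def ray(c,u,v):
    K=c["K"]; d=np.array([(u-K[0,2])/K[0,0],-(v-K[1,2])/K[1,1],-1.]); return np.array(c["eye"]),R.from_quat(c["rotation"]).as_matrix()@d
def onz(c,u,v,z):
    e,d=ray(c,u,v); return e+d*(z-e[2])/d[2]
def proj(c,p):
    q=R.from_quat(c["rotation"]).as_matrix().T@(np.array(p)-c["eye"]); K=c["K"]; return np.array([K[0,2]+K[0,0]*q[0]/-q[2],K[1,2]+K[1,1]*(-q[1])/-q[2]])
def crop(c,x0,y0,x1,y1,s,name):
    cv2.imwrite(name,cv2.resize(c["image"][y0:y1,x0:x1,::-1],None,fx=s,fy=s,interpolation=cv2.INTER_CUBIC))
E
python3 - <<'E'
from h import *
c=r.camera("top")
for y in ["front"]:
  print(onz(c,318,243,0),onz(c,418,243,0),onz(c,318,143,0), R.from_quat(c["rotation"]).as_matrix())
for n,(u,v,z) in dict(h1=(366,178,.028),h2=(369,218,.028),h3=(423,215,.028),h4=(421,254,.028),w=(373,257,.05),knob=(291,228,.1),cam=(298,200,.07),fence=(223,208,.1)).items(): print(n,onz(c,u,v,z))
crop(c,180,130,460,290,2.8,"pics/topc0.png")
E
```

```text
[ 0.41330997 -0.07059173  0.        ] [ 0.40856228 -0.34607912  0.        ] [ 0.6962209 -0.0754282  0.       ] [[-1.72190967e-02  9.95115890e-01 -9.72001468e-02]
 [-9.99851733e-01 -1.71495873e-02  1.55058213e-03]
 [-1.23933484e-04  9.72124348e-02  9.95263647e-01]]
h1 [ 0.58667909 -0.20472791  0.028     ]
h2 [ 0.47619446 -0.20982823  0.028     ]
h3 [ 0.48188153 -0.35635264  0.028     ]
h4 [ 0.37609983 -0.34678587  0.028     ]
w [ 0.36881972 -0.21493695  0.05      ]
knob [ 0.44298732 -0.00259464  0.1       ]
cam [ 0.52072869 -0.02002724  0.07      ]
fence [0.49745191 0.17041341 0.1       ]
```

View pics/topc0.png

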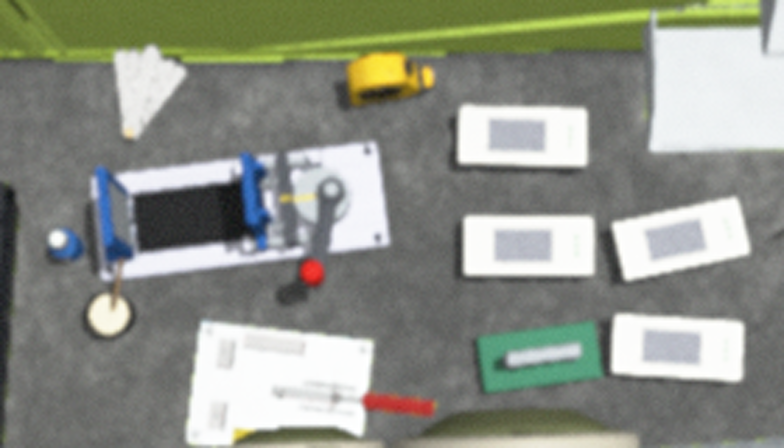

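>>> send_rows(commands=[[0.02,0.02,0.03,-0.02,1],[0.05,0.05,0.05,-0.06,1],[0.07,0.07,0.08,-0.1,1],[0.1,0.1,0.1,-0.14,1],[0.12,0.12,0.12,-0.18,1],[0.14,0.14,0.12,-0.22,1],[0.17,0.17,0.12,-0.237,1],[0.19,0.19,0.12,-0.237,1],[0.21,0.21,0.12,-0.237,1],[0.22,0.225,0.12,-0.237,1],[0.227,0.23,0.12,-0.237,1],[0.227,0.23,0.12,-0.237,1]])

```text
clock: 1.2
position: [0.3509, -0.2797, 0.3587]
eef_rot: [0.708, -0.706, 0.0, -0.0]
force: [-0.0, -0.1, 0.4]
gripper_width: 0.0879
```

Run:
```python
from h import *
c=r.camera("wrist"); s=r.state(); print(s["clock"],s["position"],s["joints"],c["eye"],R.from_quat(c["rotation"]).as_matrix())
cv2.imwrite("pics/w1.png",c["image"][:,:,::-1])
c=r.camera("top");cv2.imwrite("pics/t1.png",c["image"][:,:,::-1])
```

```text
1.25 [ 0.35024582 -0.28048652  0.35859865] [-9.37279170e-01  8.06001819e-02  1.47336020e+00 -2.52235844e-04
  1.58779183e+00  6.32681128e-01] [ 0.43088137 -0.27968146  0.50567386] [[ 2.03230876e-03  9.51262545e-01  3.08375484e-01]
 [-9.99997688e-01  2.15002736e-03 -4.19502927e-05]
 [-7.02921470e-04 -3.08374686e-01  9.51264716e-01]]
```

View pics/w1.png

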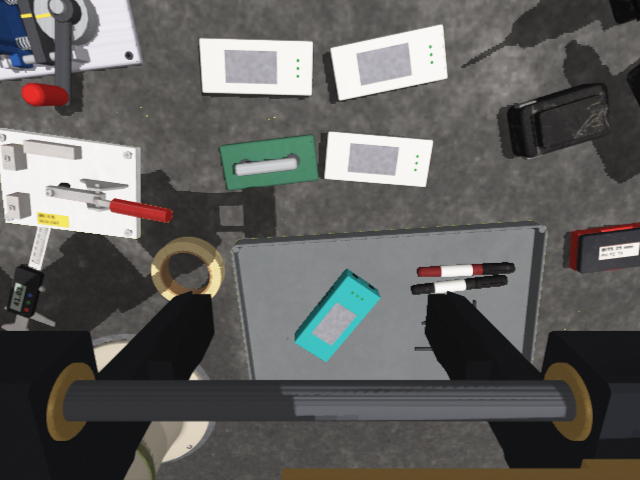

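>>> send_rows(commands=[[0.02,0.03,0,0,1],[0.03,0.06,0,0,1],[0.05,0.1,0,0,1],[0.07,0.13,0,0,1],[0.09,0.16,0,0,1],[0.1,0.19,0,0,1],[0.1,0.2,0,0,1],[0.1,0.2,0,0,1],[0.1,0.2,0,0,1]])

```text
clock: 2.05
position: [0.4498, -0.0815, 0.3587]
eef_rot: [-0.707, 0.707, -0.0, -0.0]
force: [0.3, -0.3, -1.1]
gripper_width: 0.0881
```

Run:
```python
from h import *
c=r.camera("wrist"); s=r.state(); print(s["clock"],s["position"],s["joints"],c["eye"])
cv2.imwrite("pics/w2.png",c["image"][:,:,::-1])
np.save("w2.npy",c,allow_pickle=True)
crop(c,0,0,270,200,2.9,"pics/w2c.png")
```

```text
2.1 [ 0.44979386 -0.08190149  0.35867696] [-4.37065099e-01  1.00448065e-01  1.45133771e+00 -4.55191541e-04
  1.58981646e+00  1.13559367e+00] [ 0.52988288 -0.08167639  0.50556144]
```

View pics/w2.png

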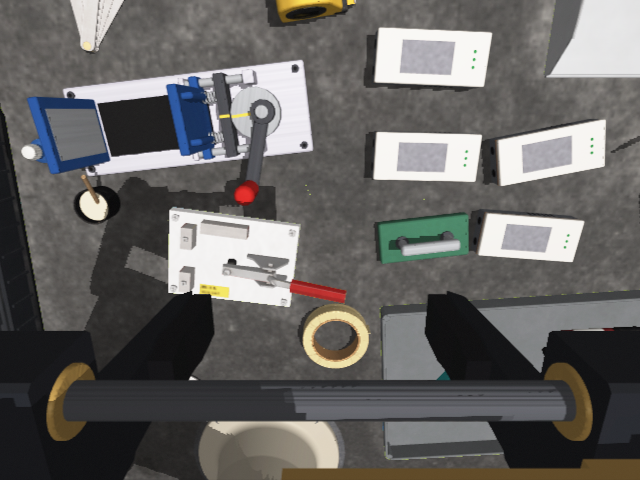

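View pics/w2c.png

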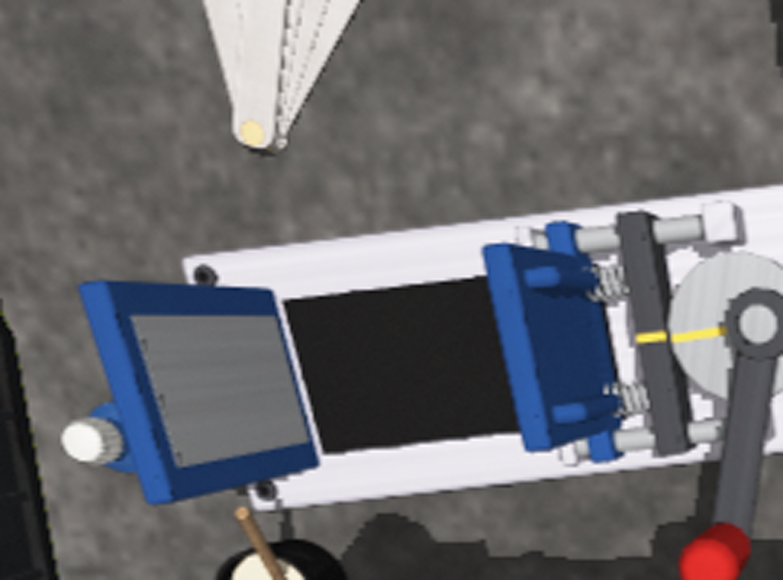

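```bash
cat >> h.py <<'E'
def rects(c,mask,z,amin=800):
    out=[]
    mask=cv2.morphologyEx(mask.astype(np.uint8)*255,cv2.MORPH_CLOSE,np.ones((5,5)))
    for k in cv2.findContours(mask,cv2.RETR_EXTERNAL,cv2.CHAIN_APPROX_NONE)[0]:
        if cv2.contourArea(k)<amin: continue
        P=np.array([onz(c,u,v,z)[:2] for u,v in k[:,0,:]])
        (x,y),(w,h),a=cv2.minAreaRect((P*1000).astype(np.float32))
        bx=cv2.boxPoints(((x,y),(w,h),a)); e=bx[1]-bx[0]; f=bx[2]-bx[1]
        L=e if np.linalg.norm(e)>np.linalg.norm(f) else f
        ang=np.degrees(np.arctan2(L[1],L[0]))%180
        out.append((round(x,1),round(y,1),round(min(w,h),1),round(max(w,h),1),round(ang,1),tuple(k[:,0].mean(0).round())))
    return out
def hsv(c): return cv2.cvtColor(c["image"],cv2.COLOR_RGB2HSV)
E
python3 - <<'E'
from h import *
c=np.load("w2.npy",allow_pickle=True).item()
H=hsv(c)
w=(H[...,2]>195)&(H[...,1]<40)
print("white z28");[print(o) for o in rects(c,w,.028)]
print("plate z12");[print(o) for o in rects(c,w,.012)]
g=(H[...,0]>60)&(H[...,0]<85)&(H[...,1]>100)&(H[...,2]>50)
print("green z15");[print(o) for o in rects(c,g,.015)]
for n,(u,v,z) in dict(TL=(64,88,.012),TR=(300,61,.012),BR=(312,151,.012),axis=(263,111,.09),knob=(249,188,.103)).items(): print(n,onz(c,u,v,z).round(4))
red=((H[...,0]<6)|(H[...,0]>174))&(H[...,1]>150)&(H[...,2]>80)
print("red");[print(o) for o in rects(c,red,.103,200)]
# line fits of plate edges
img=cv2.cvtColor(c["image"],cv2.COLOR_RGB2GRAY).astype(float)
b=cv2.GaussianBlur(img,(3,3),0)
def edge(us,v0,half):
    P=[]
    for u in us:
        vc=int(round(v0(u))); col=b[vc-half:vc+half+1,u]; d=np.abs(np.diff(col)); i=d.argmax(); P.append(onz(c,u,vc-half+i+.5,.012)[:2])
    P=np.array(P)*1000; l=cv2.fitLine(P.astype(np.float32),cv2.DIST_HUBER,0,.01,.01).ravel(); return l
top=edge(range(100,290,3),lambda u:88+(u-64)*(61-88)/(300-64),5); print("top edge",top, np.degrees(np.arctan2(top[1],top[0])))
bot=edge(list(range(125,190,2))+list(range(275,308,2)),lambda u:151+(312-u)*25/227,5); print("bot edge",bot,np.degrees(np.arctan2(bot[1],bot[0])))
E
```

```text
white z28
(54.9, -73.2, 59.3, 129.3, np.float32(38.9), (np.float64(310.0), np.float64(438.0)))
(375.4, -349.2, 55.2, 123.1, np.float32(85.4), (np.float64(530.0), np.float64(237.0)))
(345.5, 31.4, 113.6, 162.6, np.float32(82.5), (np.float64(230.0), np.float64(261.0)))
(476.5, -209.3, 55.3, 123.0, np.float32(88.6), (np.float64(427.0), np.float64(156.0)))
(480.9, -356.9, 55.3, 123.0, np.float32(101.1), (np.float64(552.0), np.float64(152.0)))
(518.7, 67.3, 98.9, 272.9, np.float32(96.3), (np.float64(196.0), np.float64(118.0)))
(584.9, -206.3, 55.1, 123.1, np.float32(87.6), (np.float64(432.0), np.float64(56.0)))
(603.0, -388.1, 74.8, 102.9, np.float32(90.0), (np.float64(602.0), np.float64(43.0)))
(616.6, 154.7, 48.3, 54.5, np.float32(90.0), (np.float64(93.0), np.float64(21.0)))
plate z12
(39.0, -72.9, 61.3, 133.6, np.float32(38.9), (np.float64(310.0), np.float64(438.0)))
(370.2, -358.2, 57.1, 127.2, np.float32(85.4), (np.float64(530.0), np.float64(237.0)))
(339.4, 35.2, 117.5, 168.1, np.float32(82.5), (np.float64(230.0), np.float64(261.0)))
(474.7, -213.5, 57.1, 127.2, np.float32(88.6), (n
[... 349 characters left out ...]
float64(602.0), np.float64(43.0)))
(619.5, 162.6, 49.9, 56.3, np.float32(90.0), (np.float64(93.0), np.float64(21.0)))
green z15
(371.2, -216.5, 56.8, 114.6, np.float32(96.8), (np.float64(423.0), np.float64(237.0)))
TL [0.5542 0.216  0.012 ]
TR [ 0.583  -0.0598  0.012 ]
BR [ 0.4819 -0.0729  0.012 ]
axis [ 0.5288 -0.0256  0.09  ]
knob [ 0.4536 -0.0096  0.103 ]
red
(337.3, -79.7, 15.8, 62.4, np.float32(77.0), (np.float64(317.0), np.float64(291.0)))
(449.1, -5.6, 20.8, 27.7, np.float32(151.5), (np.float64(246.0), np.float64(193.0)))
top edge [ 1.09792724e-01 -9.93954480e-01  5.73278015e+02  4.14558868e+01] -83.696625
bot edge [ 1.1030494e-01 -9.9389780e-01  4.6716132e+02  6.6405006e+01] -83.6671
```

Run:
```python
from h import *
c=np.load("w2.npy",allow_pickle=True).item()
crop(c,200,60,320,210,5,"pics/knob.png")
H=hsv(c)
m=(H[...,2]<50); m[:, :95]=0; m[:,200:]=0; m[:85]=0; m[165:]=0
[print("black",o) for o in rects(c,m,.014)]
n,lab=cv2.connectedComponents(m.astype(np.uint8))
ex=np.array([.9939,.110]);ey=np.array([-.110,.9939])
k=max(cv2.findContours(m.astype(np.uint8),cv2.RETR_EXTERNAL,cv2.CHAIN_APPROX_NONE)[0],key=cv2.contourArea)
P=np.array([onz(c,u,v,.014)[:2] for u,v in k[:,0]])*1000
X=P@ex;Y=P@ey
print("x range",np.percentile(X,[0,2,50,98,100]),"y",np.percentile(Y,[0,2,98,100]))
C=np.array([518.3,72.3]);print("plate centre in xy",C@ex,C@ey)
# blue fence top far
b=(H[...,0]>100)&(H[...,0]<125)&(H[...,1]>120)
[print("blue",o) for o in rects(c,b,.114,200)]
```

```text
black (511.5, 134.3, 60.9, 83.2, np.float32(96.2), (np.float64(139.0), np.float64(125.0)))
x range [492.75752086 492.92941802 524.41617413 553.46139528 553.6720106 ] y [ 35.54300735  35.66683186 118.67189608 118.83432536]
plate centre in xy 523.09137 14.84597
blue (508.4, 161.7, 70.6, 71.3, np.float32(6.4), (np.float64(63.0), np.float64(133.0)))
blue (521.1, 39.8, 35.3, 74.7, np.float32(6.3), (np.float64(191.0), np.float64(118.0)))
```

View pics/knob.png

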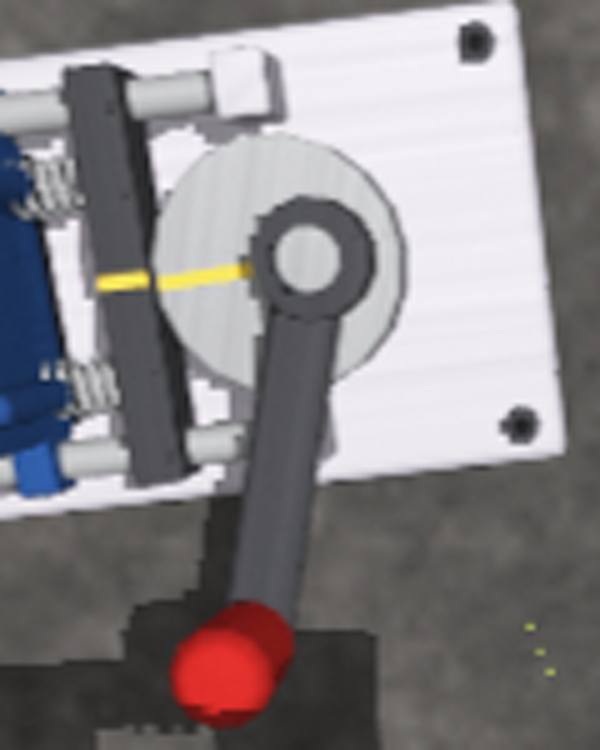

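Run:
```python
from h import *
c=np.load("w2.npy",allow_pickle=True).item()
ex=np.array([.9939,.110]);ey=np.array([-.110,.9939])
k=onz(c,244.4,195,.103)[:2]*1000; print("knob",k,k@ex,k@ey)
for z in (.07,.08,.09,.1):
    a=onz(c,261.4,111.6,z)[:2]*1000; print(z,a,a@ex,a@ey,np.linalg.norm(a-k))
```

```text
knob [446.26759485  -4.45669762] 443.05512578018664 -53.51894720053069
0.07 [528.10470322 -21.15302961] 522.5564312712071 -79.1155134792547 83.52292983420067
0.08 [528.14552819 -22.54257778] 522.4441569098046 -80.50107615338264 83.85162508255073
0.09 [528.18635316 -23.93212595] 522.3318825484024 -81.88663882751057 84.20199089972613
0.1 [528.22717813 -25.32167412] 522.2196081870002 -83.2722015016385 84.57375796053698
```

>>> send_rows(commands=[[0,0.02,-0.03,-0.06,0.55],[-0.001,0.05,-0.06,-0.12,0.55],[-0.002,0.07,-0.09,-0.18,0.55],[-0.004,0.077,-0.13,-0.24,0.55],[-0.004,0.077,-0.16,-0.24,0.55],[-0.004,0.077,-0.19,-0.24,0.55],[-0.004,0.077,-0.21,-0.24,0.55],[-0.004,0.077,-0.22,-0.24,0.55],[-0.004,0.077,-0.22,-0.24,0.55]])

```text
clock: 2.85
position: [0.445, -0.0048, 0.1368]
eef_rot: [-0.616, 0.787, 0.002, -0.001]
force: [0.8, 0.3, -0.8]
gripper_width: 0.0485
```

Run:
```python
from h import *
c=r.camera("wrist"); s=r.state(); print(s["clock"],s["position"],s["joints"])
cv2.imwrite("pics/w3.png",c["image"][:,:,::-1])
```

```text
2.9 [ 0.44579777 -0.00475889  0.13825081] [-2.74488955e-01  2.56494089e-01  1.86022821e+00 -2.12183174e-04
  1.02656137e+00  1.53889158e+00]
```

View pics/w3.png

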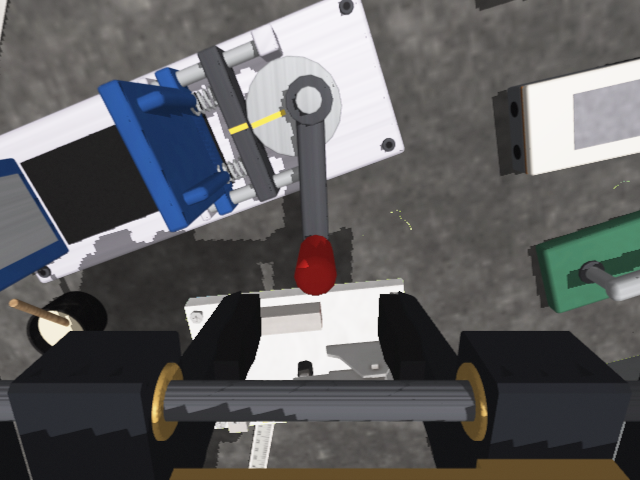

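>>> send_rows(commands=[[0,0,-0.025,0,0.55],[0,0,-0.045,0,0.55],[0,0,-0.06,0,0.55],[0,0,-0.065,0,0.55],[0,0,-0.065,0,0.1],[0,0,-0.065,0,0.1],[0,0,-0.065,0,0.1],[0,0,-0.065,0,0.1]], squeeze=20)

```text
clock: 3.57
position: [0.4467, -0.0036, 0.0747]
eef_rot: [-0.617, 0.787, -0.001, 0.001]
force: [-0.4, 0.3, 0.8]
gripper_width: 0.0239
```

Run:
```python
from h import *
s=r.state(); print(s["position"],s["force"],s["gripper_width"])
ex=np.array([.9939,.110]);ey=np.array([-.110,.9939]);ax=523.1*ex-82.3*ey
p=lambda t: ax+85*(-np.sin(t)*ex-np.cos(t)*ey)
p0=p(1.91);print(ax,p0)
for i,t in enumerate(np.linspace(1.91,0,25)): print(i,round(t,2),((p(t)-p0)/1000).round(4),round(1.91-t,3))
c=r.camera("wrist");cv2.imwrite("pics/w4.png",c["image"][:,:,::-1])
```

```text
[ 0.44674083 -0.00361857  0.07474343] [-0.43094778  0.31854476  0.84274456] 0.023943285880193753
[528.96209 -24.25697] [446.18326778  -4.96414922]
0 1.91 [0. 0.] 0.0
1 1.83 [-0.0013 -0.0066] 0.08
2 1.75 [-0.002  -0.0134] 0.159
3 1.67 [-0.0022 -0.0201] 0.239
4 1.59 [-0.0019 -0.0269] 0.318
5 1.51 [-0.001  -0.0336] 0.398
6 1.43 [ 0.0004 -0.0402] 0.477
7 1.35 [ 0.0023 -0.0467] 0.557
8 1.27 [ 0.0047 -0.053 ] 0.637
9 1.19 [ 0.0077 -0.0591] 0.716
10 1.11 [ 0.0111 -0.0649] 0.796
11 1.03 [ 0.0149 -0.0705] 0.875
12 0.96 [ 0.0192 -0.0757] 0.955
13 0.88 [ 0.0239 -0.0806] 1.035
14 0.8 [ 0.029  -0.0851] 1.114
15 0.72 [ 0.0344 -0.0892] 1.194
16 0.64 [ 0.0401 -0.0928] 1.273
17 0.56 [ 0.046  -0.0959] 1.353
18 0.48 [ 0.0523 -0.0986] 1.432
19 0.4 [ 0.0587 -0.1008] 1.512
20 0.32 [ 0.0652 -0.1025] 1.592
21 0.24 [ 0.0719 -0.1036] 1.671
22 0.16 [ 0.0786 -0.1042] 1.751
23 0.08 [ 0.0854 -0.1043] 1.83
24 0.0 [ 0.0921 -0.1038] 1.91
```

View pics/w4.png

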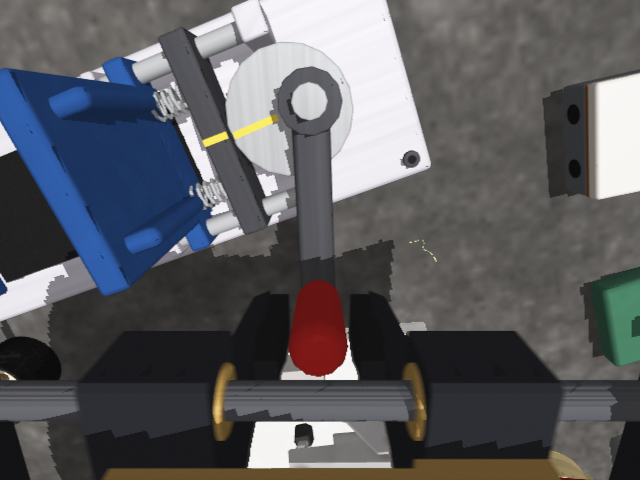

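>>> send_rows(commands=[[-0.0013,-0.0066,0,0.08,0.1],[-0.002,-0.0134,0,0.159,0.1],[-0.0022,-0.02,0,0.239,0.1],[-0.0019,-0.027,0,0.318,0.1],[-0.001,-0.0336,0,0.398,0.1],[0.0004,-0.04,0,0.477,0.1],[0.0023,-0.0467,0,0.557,0.1],[0.0047,-0.053,0,0.637,0.1],[0.0077,-0.059,0,0.716,0.1],[0.011,-0.065,0,0.796,0.1],[0.015,-0.0705,0,0.875,0.1],[0.0192,-0.0757,0,0.955,0.1]])

```text
clock: 4.62
position: [0.4678, -0.0777, 0.0746]
eef_rot: [0.91, -0.414, 0.002, -0.002]
force: [16.5, 18.9, -4.1]
gripper_width: 0.0204
```

>>> send_rows(commands=[[0.0047,-0.005,0,0.08,0.1],[0.01,-0.0094,0,0.159,0.1],[0.015,-0.0135,0,0.239,0.1],[0.021,-0.017,0,0.318,0.1],[0.027,-0.02,0,0.398,0.1],[0.033,-0.023,0,0.477,0.1],[0.0395,-0.025,0,0.557,0.1],[0.046,-0.0268,0,0.637,0.1],[0.0527,-0.028,0,0.716,0.1],[0.0594,-0.0285,0,0.796,0.1],[0.066,-0.0286,0,0.875,0.1],[0.071,-0.0285,0,0.935,0.1]])

```text
clock: 5.62
position: [0.5364, -0.1038, 0.0743]
eef_rot: [0.999, 0.042, -0.001, -0.003]
force: [-3.5, 22.9, 10.0]
gripper_width: 0.0202
```

Run:
```python
from h import *
s=r.state(); print(s["clock"],s["position"],s["force"],s["gripper_width"])
c=r.camera("wrist");cv2.imwrite("pics/w5.png",c["image"][:,:,::-1])
```

```text
5.6167 [ 0.53635757 -0.1037937   0.07430338] [-3.45674117 22.8796091   9.99971577] 0.020205302601543358
```

View pics/w5.png

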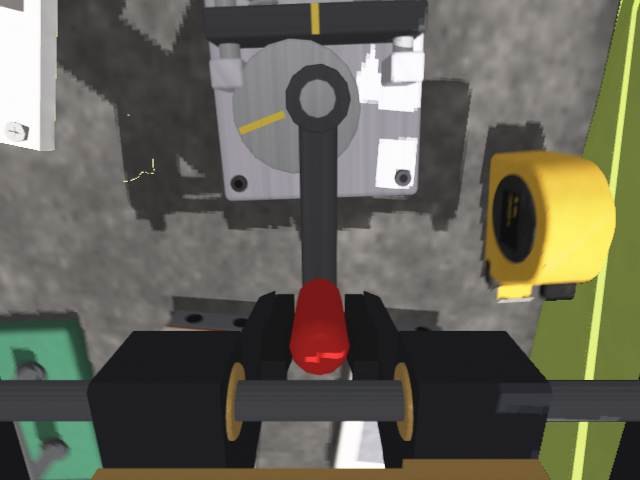

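Run:
```python
from h import *
c=r.camera("wrist")
for u,v in [(622,40),(600,150),(565,280),(530,375)]: print(onz(c,u,v,0), onz(c,u,v,.05))
c=r.camera("top")
for u,v in [(280,153),(366,153),(400,153)]: print(onz(c,u,v,0),onz(c,u,v,.1))
```

```text
[0.67973614 0.02349456 0.        ] [0.64597293 0.01256156 0.05      ]
[ 0.68497613 -0.03087179  0.        ] [ 0.65003151 -0.02954738  0.05      ]
[ 0.68695381 -0.10832402  0.        ] [ 0.65156331 -0.08953728  0.05      ]
[ 0.68250769 -0.17687059  0.        ] [ 0.6481196  -0.14262938  0.05      ]
[0.66921323 0.03182316 0.        ] [0.63882633 0.02361582 0.1       ]
[ 0.6650433  -0.20978416  0.        ] [ 0.63499163 -0.19856793  0.1       ]
[ 0.66339478 -0.30530012  0.        ] [ 0.63347564 -0.28640507  0.1       ]
```

>>> send_rows(commands=[[0,0,0,0,0.5],[0,0,0,0,0.5],[0,0,0,0,0.5],[0,0,0.03,0,0.5],[0,0,0.07,0,0.7],[0,-0.02,0.1,0,1],[0,-0.04,0.13,0,1],[0,-0.06,0.16,0,1],[0,-0.08,0.18,0,1],[0,-0.1,0.18,0,1],[0,-0.1,0.18,0,1]])

```text
clock: 6.68
position: [0.5362, -0.211, 0.2548]
eef_rot: [0.999, 0.038, 0.001, 0.001]
force: [-0.0, -0.4, -1.1]
gripper_width: 0.0873
```

Run:
```python
from h import *
s=r.state(); print(s["clock"],s["position"],s["force"],s["eef_rot"],s["joints"])
c=r.camera("wrist");cv2.imwrite("pics/w6.png",c["image"][:,:,::-1]);np.save("w6.npy",c,allow_pickle=True)
c=r.camera("top");crop(c,180,130,460,290,2.8,"pics/t6.png")
```

```text
6.6833 [ 0.53616988 -0.21101508  0.25475546] [-0.01036292 -0.42663837 -1.0989361 ] [9.99283466e-01 3.78196058e-02 8.86593191e-04 1.20223454e-03] [-5.77766106e-01  4.15266786e-01  1.31148757e+00 -9.51130374e-04
  1.41200223e+00 -6.53274377e-01]
```

View pics/w6.png

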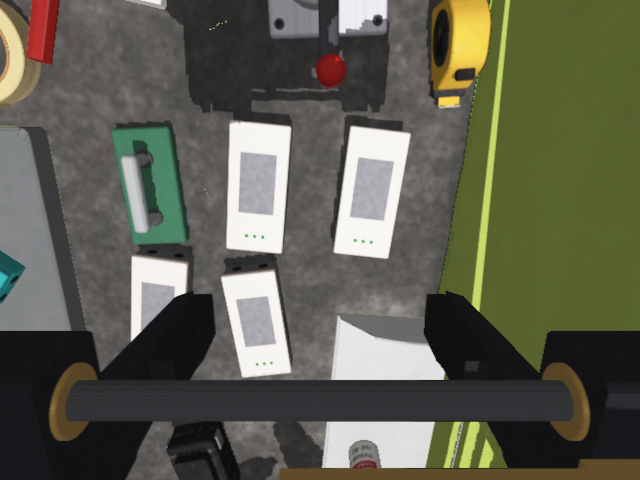

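View pics/t6.png

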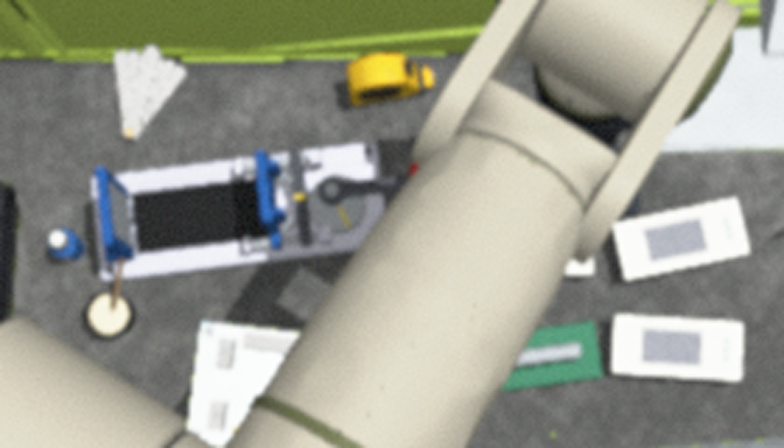

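Run:
```python
from h import *
c=np.load("w6.npy",allow_pickle=True).item()
H=hsv(c)
g=(H[...,0]>25)&(H[...,0]<50)&(H[...,1]>100)
for v in (30,60,100,140,180,220,260,285):
    u=np.where(g[v])[0]; u=u[u>430]; u=u[u>470-(v>110)*60]
    if v in(30,60): u=u[u>485]
    u=u.min(); print(v,u,onz(c,u,v,0).round(4),onz(c,u,v,.02).round(4))
w=(H[...,2]>195)&(H[...,1]<40)
[print(o) for o in rects(c,w,.028,2000)]
```

```text
30 491 [ 0.6812 -0.0506  0.    ] [ 0.6737 -0.0546  0.02  ]
60 486 [ 0.6818 -0.0757  0.    ] [ 0.6742 -0.0784  0.02  ]
100 473 [ 0.6766 -0.1113  0.    ] [ 0.6693 -0.1123  0.02  ]
140 467 [ 0.678  -0.1486  0.    ] [ 0.6707 -0.1477  0.02  ]
180 460 [ 0.6785 -0.1883  0.    ] [ 0.6711 -0.1854  0.02  ]
220 452 [ 0.678  -0.2306  0.    ] [ 0.6706 -0.2256  0.02  ]
260 445 [ 0.6785 -0.2757  0.    ] [ 0.671  -0.2685  0.02  ]
285 440 [ 0.6781 -0.3055  0.    ] [ 0.6707 -0.2968  0.02  ]
(628.1, -506.1, 68.1, 128.7, np.float32(4.3), (np.float64(375.0), np.float64(443.0)))
(625.4, -372.4, 79.4, 124.3, np.float32(4.3), (np.float64(380.0), np.float64(357.0)))
(480.9, -355.9, 55.1, 123.0, np.float32(101.1), (np.float64(257.0), np.float64(323.0)))
(584.8, -205.5, 55.1, 123.0, np.float32(87.7), (np.float64(370.0), np.float64(191.0)))
(476.5, -208.5, 55.1, 123.0, np.float32(88.7), (np.float64(257.0), np.float64(186.0)))
```

>>> send_rows(commands=[[-0.02,0,-0.03,-0.04,0.85],[-0.04,0.001,-0.06,-0.08,0.85],[-0.06,0.002,-0.09,-0.099,0.85],[-0.06,0.002,-0.12,-0.099,0.85],[-0.06,0.002,-0.16,-0.099,0.85],[-0.06,0.002,-0.19,-0.099,0.85],[-0.06,0.002,-0.2,-0.099,0.85],[-0.06,0.002,-0.2,-0.099,0.85]])

```text
clock: 7.45
position: [0.4753, -0.2041, 0.0518]
eef_rot: [1.0, -0.01, -0.002, -0.001]
force: [0.0, -0.1, -0.3]
gripper_width: 0.075
```

Run:
```python
from h import *
s=r.state(); print(s["clock"],s["position"],s["force"],s["eef_rot"],s["joints"])
c=r.camera("wrist");cv2.imwrite("pics/w7.png",c["image"][:,:,::-1])
H=hsv(c);[print(o) for o in rects(c,(H[...,2]>195)&(H[...,1]<40),.028,2000)]
```

```text
7.45 [ 0.47531973 -0.20409985  0.05177277] [ 0.04833885 -0.07842101 -0.34798135] [ 0.9999501  -0.00966983 -0.00202269 -0.00148678] [-6.32380212e-01  5.28183605e-01  1.72428053e+00  7.18429134e-05
  8.94148882e-01 -6.13085321e-01]
(471.9, -302.6, 20.2, 58.0, np.float32(179.2), (np.float64(319.0), np.float64(456.0)))
(476.6, -226.0, 55.6, 57.5, np.float32(89.1), (np.float64(323.0), np.float64(331.0)))
(586.6, -197.1, 56.3, 104.1, np.float32(87.7), (np.float64(560.0), np.float64(249.0)))
```

View pics/w7.png

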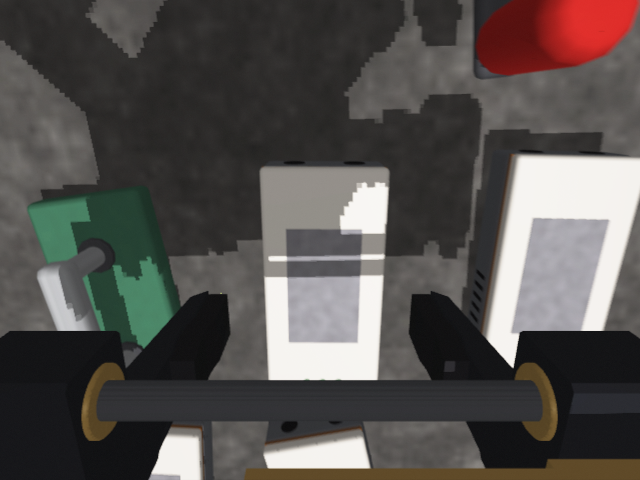

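>>> send_rows(commands=[[0.001,-0.004,-0.02,0,0.85],[0.001,-0.0045,-0.04,0,0.85],[0.001,-0.0045,-0.045,0,0.85],[0.001,-0.0045,-0.045,0,0.85],[0.001,-0.0045,-0.045,0,0.4],[0.001,-0.0045,-0.045,0,0.4],[0.001,-0.0045,-0.045,0,0.4],[0.001,-0.0045,-0.045,0,0.4],[0.001,-0.0045,-0.045,0,0.4],[0.001,-0.0045,-0.045,0,0.4]], squeeze=25)

```text
clock: 8.33
position: [0.4778, -0.2103, 0.0099]
eef_rot: [1.0, -0.01, 0.001, 0.0]
force: [-1.4, 1.5, 7.6]
gripper_width: 0.0555
```

>>> send_rows(commands=[[0,0,0.01,0,0.4],[0,0,0.03,0,0.4],[0,0,0.06,0,0.4],[0,0,0.1,0,0.4],[0,0,0.14,0,0.4],[0,0,0.17,0,0.4],[0,0,0.19,0,0.4],[0,0,0.19,0,0.4]])

```text
clock: 9.0
position: [0.4785, -0.2108, 0.2036]
eef_rot: [1.0, -0.01, 0.003, 0.002]
force: [0.1, -0.8, -1.6]
gripper_width: 0.0561
```

Run:
```python
from h import *
s=r.state(); print(s["clock"],s["position"],s["force"],s["eef_rot"],s["gripper_width"])
c=r.camera("wrist");cv2.imwrite("pics/w8.png",c["image"][:,:,::-1])
```

```text
9.0 [ 0.47852365 -0.21078075  0.20363594] [ 0.06614639 -0.79846018 -1.5752439 ] [ 0.99994248 -0.0099038   0.0033452   0.00240086] 0.05609128209496867
```

View pics/w8.png

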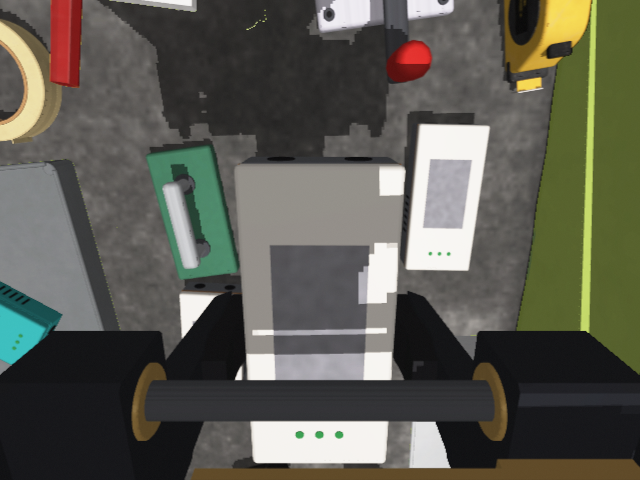

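```bash
cat >> h.py <<'E'
def held(c,s,vt,vb,u=320,dz=.0195):
    z=s["position"][2]+dz
    a=onz(c,u,vt,z);b=onz(c,u,vb,z); return np.linalg.norm(a-b)*1000, ((a+b)/2-s["position"])[:2]*1000
E
python3 - <<'E'
from h import *
s=r.state();c=r.camera("wrist")
g=cv2.cvtColor(c["image"],cv2.COLOR_RGB2GRAY)
print(g[155:172,300].tolist(), g[455:470,300].tolist())
for dz in (.016,.0195,.023): print(held(c,s,164.5,463,320,dz))
E
```

```text
[45, 47, 53, 54, 53, 53, 54, 59, 80, 117, 126, 135, 141, 142, 143, 144, 144] [243, 243, 243, 243, 243, 243, 243, 235, 171, 110, 109, 109, 105, 89, 77]
(np.float64(126.05117533464677), array([0.14347832, 0.10317487]))
(np.float64(122.67655336560415), array([0.16604688, 2.24997305]))
(np.float64(119.30193139656154), array([0.18861544, 4.39677124]))
```

>>> send_rows(commands=[[0.003,0.02,0,0.02,0.4],[0.007,0.05,0,0.04,0.4],[0.01,0.085,0,0.06,0.4],[0.014,0.12,0,0.08,0.4],[0.018,0.155,0,0.1,0.4],[0.022,0.19,0,0.12,0.4],[0.026,0.225,0,0.13,0.4],[0.03,0.26,0,0.13,0.4],[0.033,0.29,0,0.13,0.4],[0.0355,0.31,0,0.13,0.4],[0.0355,0.3214,0,0.13,0.4],[0.0355,0.3214,0,0.13,0.4]])

```text
clock: 10.1
position: [0.512, 0.1129, 0.1972]
eef_rot: [0.998, 0.056, -0.001, -0.0]
force: [0.3, -0.3, -1.8]
gripper_width: 0.0559
```

>>> send_rows(commands=[[0,0,0,0,0.4],[0,0,0,0,0.4]])

```text
clock: 10.27
position: [0.5127, 0.1102, 0.1982]
eef_rot: [0.999, 0.054, -0.001, 0.0]
force: [-0.6, 0.2, -1.2]
gripper_width: 0.0558
```

Run:
```python
from h import *
s=r.state(); print(s["clock"],s["position"],s["force"],s["eef_rot"],s["gripper_width"])
c=r.camera("wrist");cv2.imwrite("pics/w9.png",c["image"][:,:,::-1])
c=r.camera("top");crop(c,180,130,460,290,2.8,"pics/t9.png")
```

```text
10.2667 [0.51267177 0.1101958  0.19816711] [-0.57039007  0.16980061 -1.23352836] [ 9.98518052e-01  5.44183502e-02 -5.71834320e-04  1.24928826e-04] 0.055830662503894846
```

View pics/w9.png

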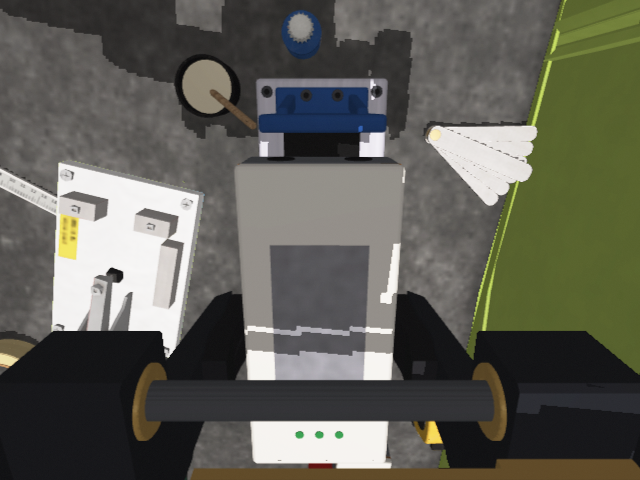

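View pics/t9.png

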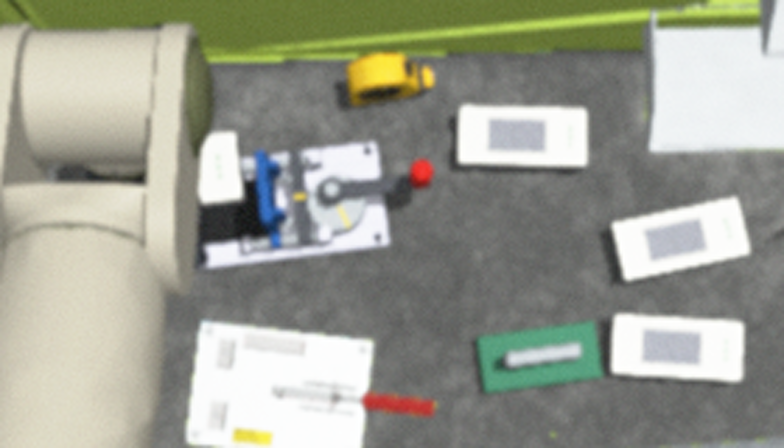

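Run:
```python
from h import *
s=r.state();c=r.camera("wrist"); H=hsv(c)
ex=np.array([.9939,.110]);ey=np.array([-.110,.9939])
q=s["eef_rot"];print("yaw",np.degrees(2*np.arctan2(q[1],q[0])))
b=(H[...,0]>100)&(H[...,0]<125)&(H[...,1]>120); b[:75]=0;b[150:]=0
for v in range(112,134,3):
    u=np.where(b[v,240:410])[0]+240
    print(v,u.min(),u.max(),[ (onz(c,w,v,.114)[:2]*1000@ex).round(1) for w in(u.min()-.5,u.max()+.5)], (onz(c,322,v,.114)[:2]*1000@ey).round(1))
g=cv2.cvtColor(c["image"],cv2.COLOR_RGB2GRAY)
print(g[105:150,300].tolist())
p=s["position"][:2]*1000; print("tcp",p@ex,p@ey)
for v in (85,95):
    row=g[v,240:410].astype(int); d=np.diff(row); i=d.argmax();j=d.argmin();print(v,240+i,240+j,[(onz(c,240+k+.5,v,.012)[:2]*1000@ex).round(1) for k in(i,j)])
```

```text
yaw 6.209549417463599
112 276 366 [np.float64(497.5), np.float64(548.2)] 132.1
115 260 384 [np.float64(488.5), np.float64(558.3)] 130.6
118 259 385 [np.float64(487.9), np.float64(558.9)] 129.0
121 259 385 [np.float64(487.8), np.float64(559.0)] 127.3
124 259 385 [np.float64(487.7), np.float64(559.1)] 125.7
127 259 384 [np.float64(487.6), np.float64(558.6)] 124.1
130 260 383 [np.float64(488.1), np.float64(558.1)] 122.5Traceback (most recent call last):
  File "<stdin>", line 8, in <module>
    return umr_minimum(a, axis, None, out, keepdims, initial, where)
ValueError: zero-size array to reduction operation minimum which has no identity
```

>>> send_rows(commands=[[0.0014,0.0003,-0.02,0,0.4],[0.0014,0.0003,-0.045,0,0.4],[0.0014,0.0003,-0.07,0,0.4],[0.0014,0.0003,-0.095,0,0.4],[0.0014,0.0003,-0.12,0,0.4],[0.0014,0.0003,-0.14,0,0.4],[0.0014,0.0003,-0.155,0,0.4],[0.0014,0.0003,-0.165,0,0.4],[0.0014,0.0003,-0.17,0,0.4],[0.0014,0.0003,-0.172,0,0.4],[0.0014,0.0003,-0.172,0,0.4]])

```text
clock: 11.33
position: [0.5145, 0.1114, 0.027]
eef_rot: [0.998, 0.055, 0.0, 0.0]
force: [-0.1, 0.5, -1.7]
gripper_width: 0.0557
```

>>> send_rows(commands=[[0,0,-0.002,0,0.4],[0,0,-0.0035,0,0.4],[0,0,-0.0035,0,0.4]])

```text
clock: 11.58
position: [0.5148, 0.1116, 0.024]
eef_rot: [0.998, 0.055, 0.001, 0.0]
force: [-0.2, -0.0, 3.8]
gripper_width: 0.0555
```

>>> send_rows(commands=[[0,0,0,0,0.85],[0,0,0,0,0.85],[0,0,0,0,0.85],[0,0,0.02,0,0.85],[0,0,0.05,0,0.85],[0,0,0.09,0,0.85],[0,0,0.13,0,0.85],[0,0,0.17,0,0.85],[0,0,0.2,0,0.85],[0,-0.02,0.22,0,0.85],[0,-0.02,0.22,0,0.85]])

```text
clock: 12.5
position: [0.5157, 0.09, 0.2476]
eef_rot: [0.999, 0.055, 0.004, 0.001]
force: [0.3, 0.2, 0.1]
gripper_width: 0.0747
```

Run:
```python
from h import *
s=r.state(); print(s["clock"],s["position"],s["force"],s["gripper_width"])
c=r.camera("wrist");cv2.imwrite("pics/w10.png",c["image"][:,:,::-1]);np.save("w10.npy",c,allow_pickle=True)
```

```text
12.5 [0.51568791 0.09001516 0.24756161] [0.30084763 0.20600536 0.0735968 ] 0.07469812124216194
```

View pics/w10.png

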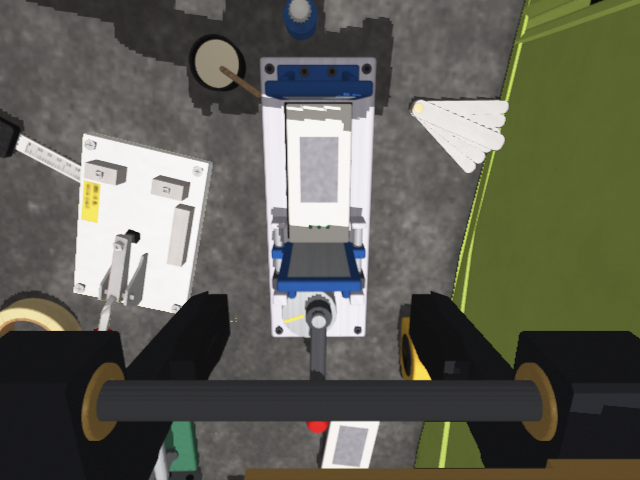

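Run:
```python
from h import *
c=np.load("w2.npy",allow_pickle=True).item()
c2=np.load("w6.npy",allow_pickle=True).item()
t=r.camera("top")
def tri(*o):
    A=np.zeros((3,3));b=np.zeros(3)
    for cc,u,v in o:
        e,d=ray(cc,u,v);d=d/np.linalg.norm(d);M=np.eye(3)-np.outer(d,d);A+=M;b+=M@e
    return np.linalg.solve(A,b)
print(tri((c,548,75),(c2,338,315)),tri((c,548,75),(t,412,183)),tri((t,412,183),(c2,338,315)))
crop(t,380,100,620,260,3.2,"pics/t11.png")
```

```text
[ 0.57168938 -0.37015902 -0.03374456] [ 0.56494925 -0.32461903  0.05219758] [ 0.56485746 -0.32497927  0.04876147]
```

View pics/t11.png

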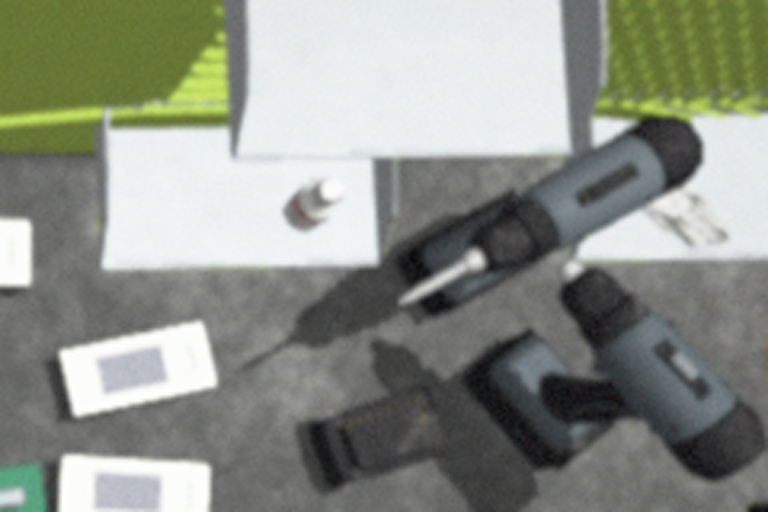

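Run:
```python
from h import *
c=np.load("w2.npy",allow_pickle=True).item()
for u,v in [(500,298),(530,296),(560,294)]: print(onz(c,u,v,0),onz(c,u,v,.015))
```

```text
[ 0.27712449 -0.33670146  0.        ] [ 0.28462383 -0.32913487  0.015     ]
[ 0.28021965 -0.37851552  0.        ] [ 0.28762716 -0.36970831  0.015     ]
[ 0.28330404 -0.42018402  0.        ] [ 0.29062004 -0.4101405   0.015     ]
```

>>> send_rows(commands=[[-0.01,-0.03,0,-0.02,0.85],[-0.022,-0.07,0,-0.04,0.85],[-0.034,-0.108,0,-0.06,0.85],[-0.046,-0.146,0,-0.08,0.85],[-0.058,-0.184,0,-0.1,0.85],[-0.07,-0.222,0,-0.12,0.85],[-0.082,-0.26,0,-0.14,0.85],[-0.094,-0.298,0,-0.16,0.85],[-0.106,-0.336,0,-0.18,0.85],[-0.118,-0.374,0,-0.19,0.85],[-0.13,-0.412,-0.01,-0.19,0.85],[-0.14,-0.439,-0.03,-0.19,0.85]])

```text
clock: 13.6
position: [0.3736, -0.3499, 0.2126]
eef_rot: [0.999, -0.041, 0.0, 0.001]
force: [2.0, -0.5, -0.2]
gripper_width: 0.0746
```

>>> send_rows(commands=[[0,0,-0.03,0,0.85],[0,0,-0.065,0,0.85],[0,0,-0.1,0,0.85],[0,0,-0.13,0,0.85],[0,0,-0.14,0,0.85],[0,0,-0.14,0,0.85]])

```text
clock: 14.1
position: [0.3734, -0.3455, 0.0703]
eef_rot: [0.999, -0.04, -0.002, -0.003]
force: [-0.8, 0.0, -0.4]
gripper_width: 0.0745
```

Run:
```python
from h import *
s=r.state(); print(s["clock"],s["position"],s["force"],s["eef_rot"],s["gripper_width"])
c=r.camera("wrist");cv2.imwrite("pics/w11.png",c["image"][:,:,::-1])
H=hsv(c);[print(o) for o in rects(c,(H[...,2]>195)&(H[...,1]<40),.028,2000)]
```

```text
14.1 [ 0.37344994 -0.34553088  0.07030535] [-0.76378384  0.02911188 -0.44992498] [ 0.99919809 -0.03990265 -0.00192091 -0.00269453] 0.07448087766103816
(373.8, -371.6, 55.3, 77.4, np.float32(85.5), (np.float64(324.0), np.float64(316.0)))
(393.3, -303.8, 23.3, 24.2, np.float32(0.0), (np.float64(355.0), np.float64(190.0)))
(480.4, -351.8, 55.4, 111.9, np.float32(101.1), (np.float64(530.0), np.float64(255.0)))
```

View pics/w11.png

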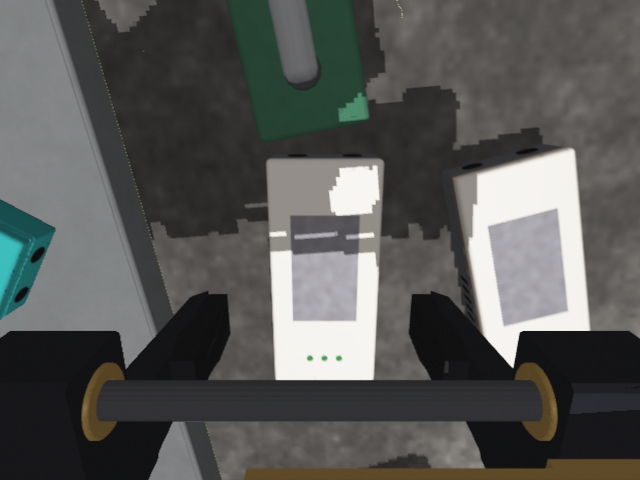

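>>> send_rows(commands=[[0.001,-0.002,-0.025,0,0.85],[0.002,-0.0035,-0.05,0,0.85],[0.002,-0.0035,-0.062,0,0.85],[0.002,-0.0035,-0.062,0,0.85],[0.002,-0.0035,-0.062,0,0.4],[0.002,-0.0035,-0.062,0,0.4],[0.002,-0.0035,-0.062,0,0.4],[0.002,-0.0035,-0.062,0,0.4],[0.002,-0.0035,-0.062,0,0.4],[0.002,-0.0035,-0.062,0,0.4]], squeeze=25)

```text
clock: 14.98
position: [0.3767, -0.3515, 0.0128]
eef_rot: [0.999, -0.04, 0.001, 0.001]
force: [-0.9, 0.4, 8.2]
gripper_width: 0.0559
```

>>> send_rows(commands=[[0,0,0.01,0,0.4],[0,0,0.03,0,0.4],[0,0,0.06,0,0.4],[0,0,0.1,0,0.4],[0,0,0.14,0,0.4],[0,0,0.17,0,0.4],[0,0,0.19,0,0.4],[0,0,0.19,0,0.4]])

```text
clock: 15.65
position: [0.3771, -0.3519, 0.2063]
eef_rot: [0.999, -0.04, 0.003, 0.003]
force: [0.3, 0.5, -1.2]
gripper_width: 0.0563
```

```bash
cat >> h.py <<'E'
def look(name,v=None):
    s=r.state(); c=r.camera("wrist");cv2.imwrite("pics/%s.png"%name,c["image"][:,:,::-1]);q=s["eef_rot"]
    p=s["position"]; ex=np.array([.9939,.110]);ey=np.array([-.110,.9939])
    print("t",s["clock"],"pos",p.round(4),"yaw",np.degrees(2*np.arctan2(q[1],q[0])).round(2),"F",s["force"].round(1),"w",round(s["gripper_width"],4),"clampXY",(p[:2]*1000@ex).round(1),(p[:2]*1000@ey).round(1))
    return s,c
def heldscan(c,s,u=300):
    g=cv2.cvtColor(c["image"],cv2.COLOR_RGB2GRAY).astype(int)
    a=g[140:200,u];b=g[440:475,u];vt=140+np.diff(a).argmax()+.5;vb=440+np.diff(b).argmin()+.5
    print("edges",vt,vb)
    for dz in (.016,.018,.0195,.021): print(dz,held(c,s,vt,vb,320,dz))
E
python3 - <<'E'
from h import *
s,c=look("w12");heldscan(c,s)
E
```

```text
t 15.65 pos [ 0.3771 -0.3519  0.2063] yaw -4.58 F [ 0.3  0.5 -1.2] w 0.0563 clampXY 336.1 -391.3
edges 158.5 455.5
0.016 (np.float64(124.21547121792678), array([0.36837431, 2.99545762]))
0.018 (np.float64(122.3103083044688), array([0.44813457, 4.18712198]))
0.0195 (np.float64(120.88143611937537), array([0.50795477, 5.08087025]))
0.021 (np.float64(119.45256393428194), array([0.56777497, 5.97461853]))
```

View pics/w12.png

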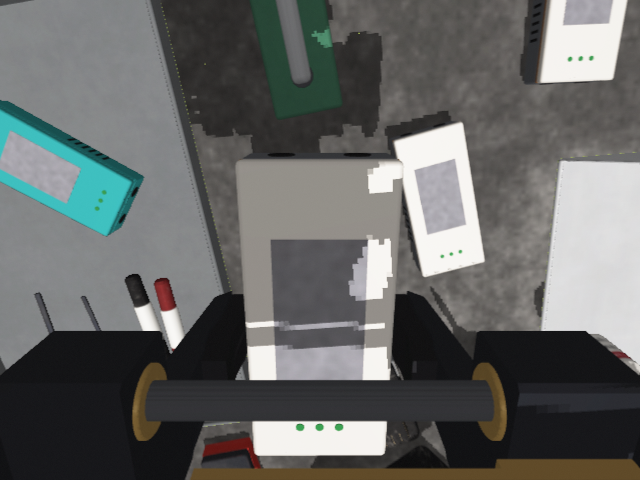

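>>> send_rows(commands=[[0.006,0.02,0,0.02,0.4],[0.016,0.055,0,0.04,0.4],[0.028,0.093,0,0.06,0.4],[0.039,0.131,0,0.08,0.4],[0.05,0.169,0,0.1,0.4],[0.061,0.207,0,0.12,0.4],[0.073,0.245,0,0.14,0.4],[0.084,0.283,0,0.16,0.4],[0.095,0.321,0,0.18,0.4],[0.107,0.359,0,0.19,0.4],[0.118,0.397,0,0.19,0.4],[0.129,0.435,0,0.19,0.4]])

```text
clock: 16.7
position: [0.5046, 0.0863, 0.1996]
eef_rot: [0.998, 0.055, -0.001, -0.0]
force: [0.7, -0.0, -1.6]
gripper_width: 0.0555
```

>>> send_rows(commands=[[0.006,0.018,0,0,0.4],[0.0078,0.0259,0,0,0.4],[0.0078,0.0259,0,0,0.4],[0.0078,0.0259,0,0,0.4]])

```text
clock: 17.03
position: [0.5125, 0.1094, 0.2002]
eef_rot: [0.998, 0.055, -0.001, 0.0]
force: [0.1, 0.4, -1.3]
gripper_width: 0.0555
```

Run:
```python
from h import *
s,c=look("w13");heldscan(c,s)
H=hsv(c)
ex=np.array([.9939,.110]);ey=np.array([-.110,.9939])
b=(H[...,0]>100)&(H[...,0]<125)&(H[...,1]>120); b[:75]=0;b[150:]=0
for v in range(112,140,3):
    u=np.where(b[v,240:410])[0]+240
    if len(u)>20: print(v,u.min(),u.max(),[ (onz(c,w,v,.114)[:2]*1000@ex).round(1) for w in(u.min()-.5,u.max()+.5)], (onz(c,322,v,.114)[:2]*1000@ey).round(1))
```

```text
t 17.0333 pos [0.5125 0.1094 0.2002] yaw 6.3 F [ 0.1  0.4 -1.3] w 0.0555 clampXY 521.4 52.3
edges 158.5 455.5
0.016 (np.float64(123.74561185323428), array([-0.10992144,  3.16214368]))
0.018 (np.float64(121.85524158311517), array([-0.23977267,  4.32847279]))
0.0195 (np.float64(120.43746388052583), array([-0.33716109,  5.20321962]))
0.021 (np.float64(119.01968617793649), array([-0.43454951,  6.07796645]))
112 277 368 [np.float64(497.1), np.float64(548.7)] 131.4
115 261 385 [np.float64(488.1), np.float64(558.4)] 129.8
118 260 386 [np.float64(487.5), np.float64(559.0)] 128.2
121 261 386 [np.float64(487.9), np.float64(559.1)] 126.6
124 261 386 [np.float64(487.9), np.float64(559.2)] 124.9
127 261 385 [np.float64(487.8), np.float64(558.7)] 123.3
130 263 370 [np.float64(488.9), np.float64(550.3)] 121.7
```

View pics/w13.png

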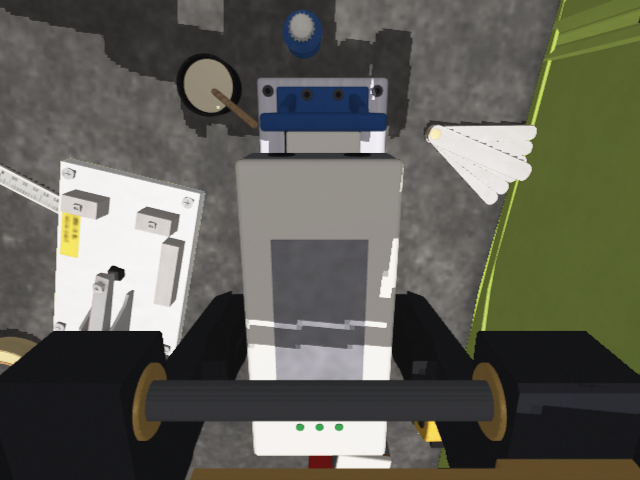

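>>> send_rows(commands=[[0.002,-0.0006,-0.02,0,0.4],[0.002,-0.0006,-0.045,0,0.4],[0.002,-0.0006,-0.07,0,0.4],[0.002,-0.0006,-0.095,0,0.4],[0.002,-0.0006,-0.115,0,0.4],[0.002,-0.0006,-0.13,0,0.4],[0.002,-0.0006,-0.14,0,0.4],[0.002,-0.0006,-0.143,0,0.4],[0.002,-0.0006,-0.143,0,0.4]])

```text
clock: 17.83
position: [0.5149, 0.1087, 0.0581]
eef_rot: [0.999, 0.054, -0.0, 0.0]
force: [-0.8, -0.7, -1.9]
gripper_width: 0.0555
```

>>> send_rows(commands=[[0,0,-0.001,0,0.4],[0,0,-0.002,0,0.4],[0,0,-0.002,0,0.4]])

```text
clock: 18.08
position: [0.5154, 0.1094, 0.0568]
eef_rot: [0.998, 0.055, 0.001, 0.0]
force: [0.4, -0.8, -1.6]
gripper_width: 0.0558
```

>>> send_rows(commands=[[0,0,-0.0015,0,0.4],[0,0,-0.003,0,0.4],[0,0,-0.003,0,0.4]])

```text
clock: 18.33
position: [0.5154, 0.1095, 0.0548]
eef_rot: [0.998, 0.055, 0.001, 0.0]
force: [-5.5, -1.2, 12.9]
gripper_width: 0.0559
```

>>> send_rows(commands=[[0,0,0.001,0,0.4],[0,0,0.001,0,0.85],[0,0,0.001,0,0.85],[0,0,0.001,0,0.85],[0,0,0.02,0,0.85],[0,0,0.05,0,0.85],[0,0,0.09,0,0.85],[0,0,0.13,0,0.85],[0,0,0.17,0,0.85],[0,-0.02,0.19,0,0.85],[0,-0.02,0.19,0,0.85]])

```text
clock: 19.25
position: [0.5167, 0.0878, 0.2479]
eef_rot: [0.999, 0.055, 0.004, 0.001]
force: [1.2, -0.1, 0.7]
gripper_width: 0.0749
```

Run:
```python
from h import *
s,c=look("w14")
H=hsv(c);[print(o) for o in rects(c,(H[...,2]>195)&(H[...,1]<40),.07,2000)]
print(R.from_quat(c["rotation"]).as_matrix())
```

```text
t 19.25 pos [0.5167 0.0878 0.2479] yaw 6.26 F [ 1.2 -0.1  0.7] w 0.0749 clampXY 523.2 30.4
(575.7, -158.5, 48.6, 66.7, np.float32(87.5), (np.float64(349.0), np.float64(444.0)))
(340.0, 57.6, 142.9, 150.3, np.float32(172.7), (np.float64(120.0), np.float64(223.0)))
(518.2, 69.6, 86.3, 202.3, np.float32(96.3), (np.float64(317.0), np.float64(208.0)))
(619.9, 161.1, 55.0, 75.2, np.float32(5.6), (np.float64(460.0), np.float64(121.0)))
[[ 0.99399616 -0.10129831 -0.04135553]
 [ 0.10912012  0.9455076   0.30677056]
 [ 0.00802663 -0.30944148  0.95088461]]
```

View pics/w14.png

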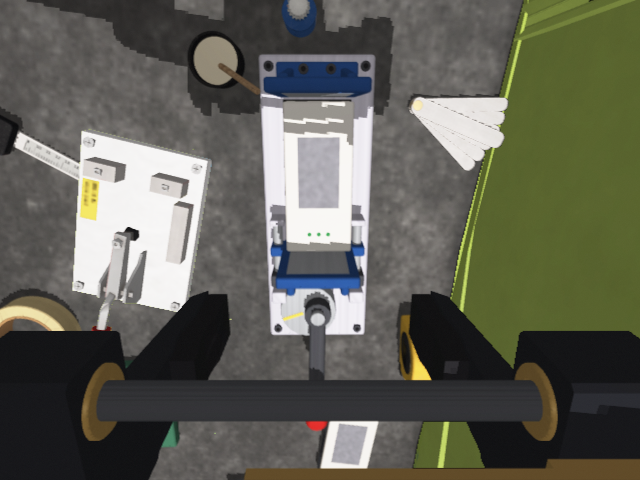

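```bash
cat >> h.py <<'E'
def topx(c,z,v0=150,v1=235,step=12):
    ex=np.array([.9939,.110]);ey=np.array([-.110,.9939])
    g=cv2.GaussianBlur(cv2.cvtColor(c["image"],cv2.COLOR_RGB2GRAY),(3,3),0).astype(int)
    for v in range(v0,v1,step):
        d=np.diff(g[v,275:362]);a=d[:25].argmax()+275.5; b=d[60:].argmin()+335.5
        A=onz(c,a,v,z)[:2]*1000;B=onz(c,b,v,z)[:2]*1000
        print(v,a,b,"X",(A@ex).round(1),(B@ex).round(1),"mid",((A+B)/2@ex).round(1),"Y",((A+B)/2@ey).round(1))
E
python3 - <<'E'
from h import *
s,c=look("w14b");topx(c,.07)
g=cv2.cvtColor(c["image"],cv2.COLOR_RGB2GRAY);print(g[90:110,318].tolist(),g[238:256,318].tolist())
ey=np.array([-.110,.9939])
for v in (99.5,242.5):print(onz(c,318,v,.07)[:2]*1000@ey)
E
```

```text
t 19.3 pos [0.5158 0.0886 0.2449] yaw 6.22 F [-0.2  0.2 -0.3] w 0.075 clampXY 522.4 31.4
150 286.5 353.5 X 497.0 550.4 mid 523.7 Y 81.2
162 286.5 353.5 X 496.7 550.6 mid 523.7 Y 71.7
174 286.5 352.5 X 496.5 550.0 mid 523.3 Y 62.1
186 287.5 352.5 X 497.0 550.3 mid 523.7 Y 52.3
198 287.5 352.5 X 496.8 550.5 mid 523.7 Y 42.3
210 286.5 353.5 X 495.7 551.6 mid 523.7 Y 32.1
222 287.5 352.5 X 496.3 551.0 mid 523.6 Y 21.7
234 287.5 352.5 X 496.0 551.3 mid 523.6 Y 11.1
[45, 45, 42, 41, 47, 77, 78, 78, 93, 134, 126, 46, 78, 138, 145, 149, 148, 148, 147, 148] [239, 247, 247, 248, 247, 248, 244, 185, 144, 143, 143, 144, 145, 144, 142, 125, 92, 87]
119.15136693105391
3.478441864648105
```

>>> send_rows(commands=[[-0.003,-0.03,0,0.01,1],[-0.007,-0.07,0,0.02,1],[-0.011,-0.11,0,0.03,1],[-0.015,-0.15,0,0.04,1],[-0.019,-0.19,0,0.05,1],[-0.023,-0.23,0,0.06,1],[-0.027,-0.27,0,0.07,1],[-0.031,-0.31,0,0.08,1],[-0.035,-0.35,0,0.0855,1],[-0.039,-0.39,0,0.0855,1],[-0.043,-0.43,0,0.0855,1],[-0.046,-0.447,0,0.0855,1]])

```text
clock: 20.35
position: [0.4679, -0.3609, 0.2403]
eef_rot: [0.995, 0.096, -0.001, -0.001]
force: [0.5, 0.5, -0.1]
gripper_width: 0.0882
```

>>> send_rows(commands=[[0,0,-0.03,0,1],[0,0,-0.065,0,1],[0,0,-0.1,0,1],[0,0,-0.13,0,1],[0,0,-0.15,0,1],[0,0,-0.15,0,1]])

```text
clock: 20.85
position: [0.4672, -0.3547, 0.087]
eef_rot: [0.995, 0.098, -0.003, -0.005]
force: [-0.3, 0.5, -0.8]
gripper_width: 0.0883
```

Run:
```python
from h import *
s,c=look("w15")
H=hsv(c);[print(o) for o in rects(c,(H[...,2]>195)&(H[...,1]<40),.028,1500)]
```

```text
t 20.85 pos [ 0.4672 -0.3547  0.087 ] yaw 11.21 F [-0.3  0.5 -0.8] w 0.0883 clampXY 425.3 -404.0
(593.9, -459.0, 36.7, 42.0, np.float32(11.6), (np.float64(475.0), np.float64(449.0)))
(614.7, -366.8, 62.2, 85.3, np.float32(171.1), (np.float64(565.0), np.float64(312.0)))
(484.7, -374.8, 55.3, 88.3, np.float32(101.1), (np.float64(343.0), np.float64(296.0)))
(584.8, -236.1, 56.3, 64.3, np.float32(87.9), (np.float64(588.0), np.float64(85.0)))
```

View pics/w15.png

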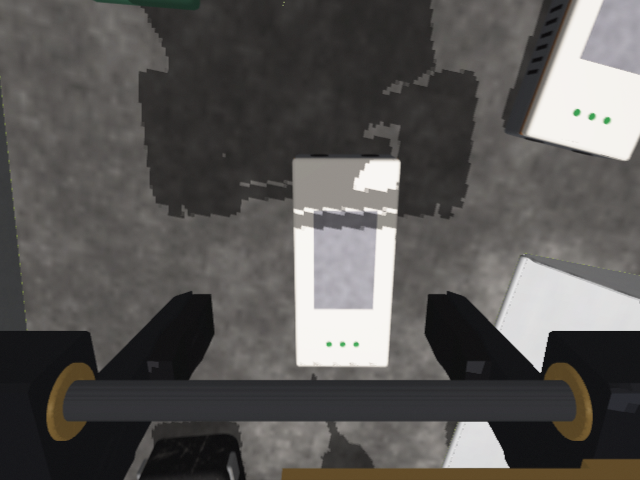

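Run:
```python
from h import *
c=np.load("w2.npy",allow_pickle=True).item();c2=np.load("w6.npy",allow_pickle=True).item()
t=r.camera("top");w=r.camera("wrist")
def tri(*o):
    A=np.zeros((3,3));b=np.zeros(3)
    for cc,u,v in o:
        e,d=ray(cc,u,v);d=d/np.linalg.norm(d);M=np.eye(3)-np.outer(d,d);A+=M;b+=M@e
    p=np.linalg.solve(A,b); return p.round(3),[ (proj(cc,p)-[u,v]).round(1).tolist() for cc,u,v in o]
print(tri((c,548,75),(w,525,255)));print(tri((t,412,183),(w,525,255)));print(tri((c2,338,315),(w,525,255)));print(tri((c,548,75),(w,525,255),(c2,338,315),(t,412,183)))
```

```text
(array([ 0.565, -0.324,  0.056]), [[1.4, -0.6], [-0.9, -2.5]])
(array([ 0.563, -0.323,  0.061]), [[0.2, 0.0], [0.4, -1.0]])
(array([ 0.564, -0.323,  0.056]), [[0.9, 2.3], [-1.8, -4.6]])
(array([ 0.565, -0.324,  0.055]), [[0.4, 0.0], [-2.6, -4.2], [1.1, 2.3], [-0.2, -0.1]])
```

>>> send_rows(commands=[[0.001,-0.002,-0.02,0,1],[0.002,-0.004,-0.04,0,1],[0.002,-0.004,-0.055,0,1],[0.002,-0.004,-0.065,0,1],[0.002,-0.004,-0.065,0,1]])

```text
clock: 21.42
position: [0.4709, -0.3612, 0.0275]
eef_rot: [0.995, 0.098, -0.0, -0.001]
force: [0.5, 0.3, 0.8]
gripper_width: 0.0879
```

>>> send_rows(commands=[[0,0,-0.005,0,1],[0,0,-0.011,0,1],[0,0,-0.011,0,1],[0,0,-0.011,0,0.4],[0,0,-0.011,0,0.4],[0,0,-0.011,0,0.4],[0,0,-0.011,0,0.4],[0,0,-0.011,0,0.4],[0,0,-0.011,0,0.4],[0,0,-0.011,0,0.4]])

```text
clock: 22.25
position: [0.4714, -0.3617, 0.0176]
eef_rot: [0.995, 0.098, 0.0, 0.0]
force: [2.3, 0.7, 3.3]
gripper_width: 0.0562
```

>>> send_rows(commands=[[0,0,0,0,0.75],[0,0,0,0,0.75],[0,0,-0.004,0,0.75],[0,0,-0.008,0,0.75],[0,0,-0.008,0,0.75],[0,0,-0.008,0,0.4],[0,0,-0.008,0,0.4],[0,0,-0.008,0,0.4],[0,0,-0.008,0,0.4],[0,0,-0.008,0,0.4]])

```text
clock: 23.08
position: [0.471, -0.3615, 0.0092]
eef_rot: [0.995, 0.098, -0.0, -0.0]
force: [0.1, -0.3, -1.7]
gripper_width: 0.0558
```

>>> send_rows(commands=[[0,0,0.01,0,0.4],[-0.005,0,0.03,0,0.4],[-0.02,0,0.06,0,0.4],[-0.02,0,0.1,0,0.4],[-0.02,0,0.14,0,0.4],[-0.02,0,0.17,0,0.4],[-0.02,0,0.195,0,0.4],[-0.02,0,0.195,0,0.4],[-0.02,0,0.195,0,0.4]])

```text
clock: 23.83
position: [0.4512, -0.3616, 0.2053]
eef_rot: [0.995, 0.098, 0.001, 0.001]
force: [-0.4, 0.0, -2.3]
gripper_width: 0.056
```

Run:
```python
from h import *
s,c=look("w16");heldscan(c,s)
```

```text
t 23.8333 pos [ 0.4512 -0.3616  0.2053] yaw 11.2 F [-0.4  0.  -2.3] w 0.056 clampXY 408.6 -409.1
edges 159.5 462.5
0.016 (np.float64(127.36728651288068), array([-0.02810657,  1.07117258]))
0.018 (np.float64(125.41915050320796), array([-0.27078217,  2.25792992]))
0.0195 (np.float64(123.95804849595343), array([-0.45278886,  3.14799793]))
0.021 (np.float64(122.49694648869891), array([-0.63479556,  4.03806594]))
```

View pics/w16.png

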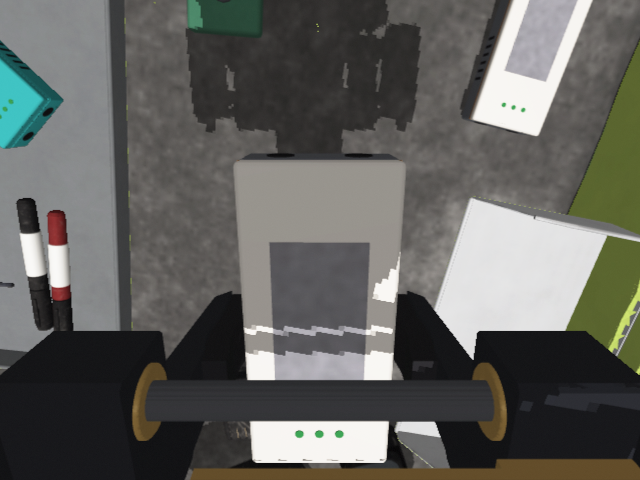

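>>> send_rows(commands=[[0.003,0.02,0,-0.01,0.4],[0.008,0.055,0,-0.02,0.4],[0.013,0.095,0,-0.03,0.4],[0.018,0.135,0,-0.04,0.4],[0.023,0.175,0,-0.05,0.4],[0.029,0.215,0,-0.06,0.4],[0.034,0.255,0,-0.07,0.4],[0.039,0.295,0,-0.08,0.4],[0.045,0.335,0,-0.0855,0.4],[0.05,0.375,0,-0.0855,0.4],[0.056,0.415,0,-0.0855,0.4],[0.061,0.45,0,-0.0855,0.4]])

```text
clock: 24.88
position: [0.5111, 0.091, 0.2025]
eef_rot: [0.998, 0.055, -0.002, -0.0]
force: [1.1, -1.0, -1.5]
gripper_width: 0.0558
```

>>> send_rows(commands=[[0.002,0.015,0,0,0.4],[0.0021,0.0213,0,0,0.4],[0.0021,0.0213,-0.02,0,0.4],[0.0021,0.0213,-0.04,0,0.4],[0.0021,0.0213,-0.04,0,0.4],[0.0021,0.0213,-0.04,0,0.4]])

```text
clock: 25.38
position: [0.5135, 0.109, 0.1632]
eef_rot: [0.999, 0.055, -0.002, -0.0]
force: [-0.3, -0.4, -1.7]
gripper_width: 0.0563
```

Run:
```python
from h import *
s,c=look("w17");heldscan(c,s)
```

```text
t 25.3833 pos [0.5135 0.109  0.1632] yaw 6.25 F [-0.3 -0.4 -1.7] w 0.0563 clampXY 522.3 51.9
edges 159.5 462.5
0.016 (np.float64(127.1900761745369), array([0.1403825 , 1.12880555]))
0.018 (np.float64(125.24745838024259), array([0.01088481, 2.32560536]))
0.0195 (np.float64(123.79049503452183), array([-0.08623846,  3.22320522]))
0.021 (np.float64(122.3335316888011), array([-0.18336173,  4.12080508]))
```

View pics/w17.png

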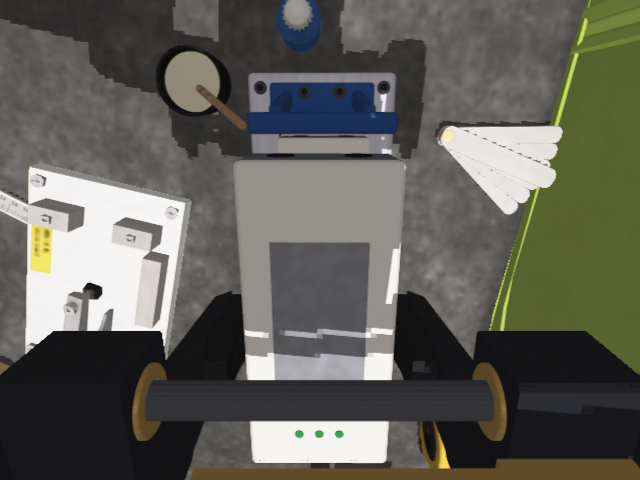

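>>> send_rows(commands=[[0.0012,0.0004,-0.02,0,0.4],[0.0012,0.0004,-0.04,0,0.4],[0.0012,0.0004,-0.06,0,0.4],[0.0012,0.0004,-0.072,0,0.4],[0.0012,0.0004,-0.08,0,0.4],[0.0012,0.0004,-0.081,0,0.4],[0.0012,0.0004,-0.081,0,0.4],[0.0012,0.0004,-0.081,0,0.4]])

```text
clock: 26.1
position: [0.516, 0.11, 0.0843]
eef_rot: [0.998, 0.055, 0.001, 0.0]
force: [0.6, 0.8, -1.6]
gripper_width: 0.056
```

>>> send_rows(commands=[[0,0,-0.001,0,0.4],[0,0,-0.0015,0,0.4],[0,0,-0.0015,0,0.4]])

```text
clock: 26.35
position: [0.5155, 0.1102, 0.0821]
eef_rot: [0.998, 0.055, 0.0, 0.0]
force: [-0.7, 0.9, -1.6]
gripper_width: 0.0558
```

>>> send_rows(commands=[[0,0,-0.001,0,0.4],[0,0,-0.002,0,0.4],[0,0,-0.002,0,0.4]])

```text
clock: 26.6
position: [0.5152, 0.1101, 0.0795]
eef_rot: [0.998, 0.055, -0.0, -0.0]
force: [0.2, -0.6, -2.3]
gripper_width: 0.0557
```

>>> send_rows(commands=[[0,0,-0.001,0,0.4],[0,0,-0.0015,0,0.4],[0,0,-0.0015,0,0.4]])

```text
clock: 26.85
position: [0.5154, 0.1101, 0.079]
eef_rot: [0.998, 0.055, 0.0, 0.0]
force: [-2.8, -0.2, 7.9]
gripper_width: 0.0559
```

>>> send_rows(commands=[[0,0,0.0005,0,0.4],[0,0,0.0005,0,0.85],[0,0,0.0005,0,0.85],[0,0,0.0005,0,0.85],[0,0,0.02,0,0.85],[0,0,0.05,0,0.85],[0,0,0.09,0,0.85],[0,0,0.13,0,0.85],[0,0,0.165,0,0.85],[0,-0.02,0.17,0,0.85],[0,-0.02,0.17,0,0.85],[0,-0.02,0.17,0,0.85]])

```text
clock: 27.85
position: [0.5152, 0.0899, 0.2479]
eef_rot: [0.999, 0.054, -0.0, -0.0]
force: [-0.2, 0.4, 0.3]
gripper_width: 0.0749
```

Run:
```python
from h import *
s,c=look("w18");topx(c,.098)
```

```text
t 27.85 pos [0.5152 0.0899 0.2479] yaw 6.23 F [-0.2  0.4  0.3] w 0.0749 clampXY 522.0 32.7
150 286.5 352.5 X 497.9 546.4 mid 522.2 Y 84.9
162 285.5 355.5 X 496.9 548.8 mid 522.9 Y 76.2
174 286.5 358.5 X 497.4 551.3 mid 524.4 Y 67.3
186 286.5 357.5 X 497.2 550.8 mid 524.0 Y 58.3
198 286.5 357.5 X 497.0 551.1 mid 524.0 Y 49.0
210 286.5 358.5 X 496.7 552.1 mid 524.4 Y 39.6
222 286.5 357.5 X 496.4 551.6 mid 524.0 Y 30.1
234 286.5 356.5 X 496.2 551.1 mid 523.7 Y 20.3
```

View pics/w18.png

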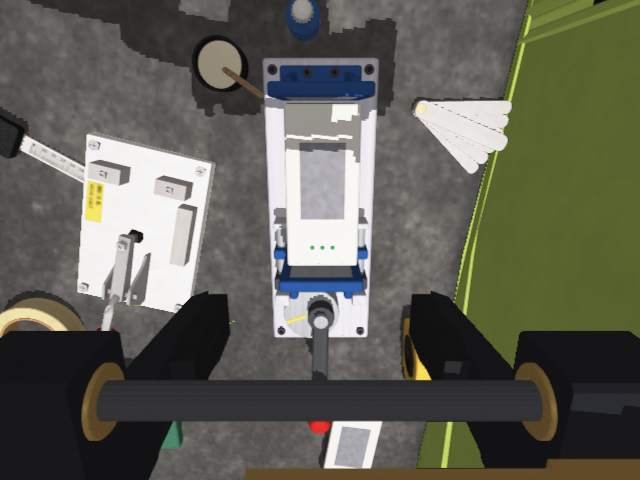

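>>> send_rows(commands=[[0.005,-0.03,0,-0.02,1],[0.012,-0.065,0,-0.04,1],[0.02,-0.1,0,-0.06,1],[0.027,-0.14,0,-0.08,1],[0.035,-0.18,0,-0.1,1],[0.043,-0.22,0,-0.12,1],[0.05,-0.255,0,-0.14,1],[0.056,-0.285,0,-0.149,1],[0.058,-0.296,-0.03,-0.149,1],[0.058,-0.296,-0.07,-0.149,1],[0.058,-0.296,-0.1,-0.149,1],[0.058,-0.296,-0.1,-0.149,1]])

```text
clock: 28.9
position: [0.5706, -0.2039, 0.1406]
eef_rot: [1.0, -0.02, -0.006, -0.003]
force: [0.1, 0.8, -0.5]
gripper_width: 0.0881
```

>>> send_rows(commands=[[0,0,-0.03,0,1],[0,0,-0.06,0,1],[0,0,-0.06,0,1],[0,0,-0.06,0,1]])

```text
clock: 29.23
position: [0.5735, -0.2053, 0.0886]
eef_rot: [1.0, -0.019, -0.001, -0.0]
force: [0.1, -0.0, 0.6]
gripper_width: 0.0881
```

Run:
```python
from h import *
s,c=look("w19")
H=hsv(c);[print(o) for o in rects(c,(H[...,2]>195)&(H[...,1]<40),.028,1500)]
g=(H[...,0]>25)&(H[...,0]<50)&(H[...,1]>100)
for v in (60,120,180,240): u=np.where(g[v])[0];u=u[u>430]; print(v,u.min(),onz(c,u.min(),v,0))
c=r.camera("scene");crop(c,180,100,480,300,2.6,"pics/s19.png")
```

```text
t 29.2333 pos [ 0.5735 -0.2053  0.0886] yaw -2.21 F [ 0.1 -0.   0.6] w 0.0881 clampXY 547.4 -267.1
(584.6, -226.4, 56.0, 84.6, np.float32(87.6), (np.float64(339.0), np.float64(290.0)))
(594.2, -156.1, 22.4, 36.2, np.float32(177.8), (np.float64(357.0), np.float64(171.0)))
60 502 [ 0.6769294  -0.10304548  0.        ]
120 497 [ 0.67732055 -0.13444967  0.        ]
180 494 [ 0.67893901 -0.16882563  0.        ]
240 486 [ 0.67759303 -0.20644296  0.        ]
```

View pics/w19.png

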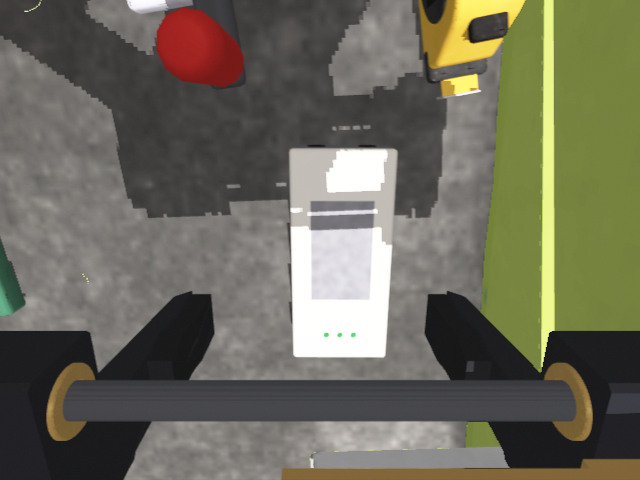

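View pics/s19.png

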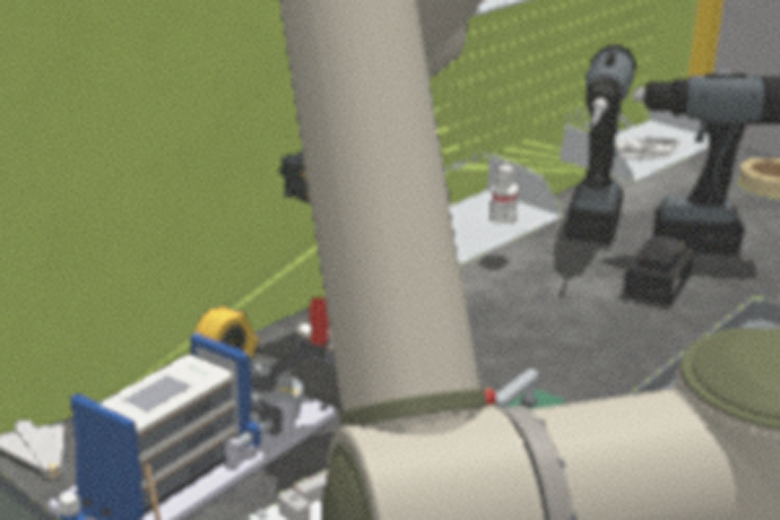

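>>> send_rows(commands=[[0,0,-0.02,0,1],[0,0,-0.035,0,1],[0,0,-0.05,0,1],[0,0,-0.06,0,1],[0,0,-0.06,0,1]])

```text
clock: 29.75
position: [0.5733, -0.2057, 0.028]
eef_rot: [1.0, -0.019, -0.0, -0.0]
force: [0.2, 0.9, -0.4]
gripper_width: 0.088
```

>>> send_rows(commands=[[0,-0.001,-0.008,0,1],[0,-0.001,-0.014,0,1],[0,-0.001,-0.018,0,1],[0,-0.001,-0.018,0,1]])

```text
clock: 30.08
position: [0.5731, -0.2068, 0.0097]
eef_rot: [1.0, -0.02, -0.0, -0.0]
force: [-0.0, -0.1, 0.0]
gripper_width: 0.0884
```

Clear of the wall; now I'll grip.

>>> send_rows(commands=[[0,0,0,0,0.4],[0,0,0,0,0.4],[0,0,0,0,0.4],[0,0,0,0,0.4],[0,0,0,0,0.4],[0,0,0,0,0.4],[0,0,0,0,0.4]], squeeze=25)

```text
clock: 30.67
position: [0.5737, -0.207, 0.0106]
eef_rot: [1.0, -0.02, 0.001, 0.0]
force: [1.6, 0.5, 2.5]
gripper_width: 0.0558
```

>>> send_rows(commands=[[0,0,0.01,0,0.4],[-0.01,0,0.03,0,0.4],[-0.02,0,0.06,0,0.4],[-0.04,0,0.1,0,0.4],[-0.05,0,0.14,0,0.4],[-0.05,0,0.17,0,0.4],[-0.05,0,0.2,0,0.4],[-0.05,0,0.2,0,0.4],[-0.05,0,0.2,0,0.4]])

```text
clock: 31.42
position: [0.5233, -0.2069, 0.2116]
eef_rot: [1.0, -0.02, 0.001, 0.001]
force: [-0.5, 0.1, -1.9]
gripper_width: 0.056
```

Run:
```python
from h import *
s,c=look("w20");heldscan(c,s)
```

```text
t 31.4167 pos [ 0.5233 -0.2069  0.2116] yaw -2.24 F [-0.5  0.1 -1.9] w 0.056 clampXY 497.4 -263.2
edges 163.5 462.5
0.016 (np.float64(126.02762088595837), array([0.21333945, 0.37079222]))
0.018 (np.float64(124.10108736609389), array([0.25249029, 1.58885719]))
0.0195 (np.float64(122.65618722619547), array([0.28185342, 2.50240592]))
0.021 (np.float64(121.21128708629708), array([0.31121655, 3.41595464]))
```

View pics/w20.png

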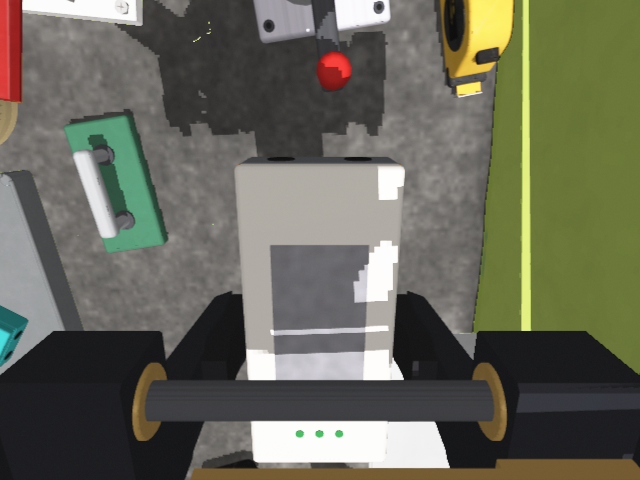

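>>> send_rows(commands=[[0,0.02,0,0.02,0.4],[-0.001,0.05,0,0.04,0.4],[-0.002,0.085,0,0.06,0.4],[-0.003,0.12,0,0.08,0.4],[-0.004,0.155,0,0.1,0.4],[-0.005,0.19,0,0.12,0.4],[-0.006,0.225,0,0.14,0.4],[-0.007,0.26,0,0.149,0.4],[-0.008,0.29,0,0.149,0.4],[-0.009,0.31,0,0.149,0.4],[-0.009,0.3178,0,0.149,0.4],[-0.009,0.3178,0,0.149,0.4]])

```text
clock: 32.47
position: [0.5137, 0.112, 0.2089]
eef_rot: [0.998, 0.056, -0.001, -0.0]
force: [0.5, -0.6, -1.4]
gripper_width: 0.0555
```

>>> send_rows(commands=[[0,0,-0.02,0,0.4],[0,0,-0.04,0,0.4],[0,0,-0.04,0,0.4],[0,0,-0.04,0,0.4]])

```text
clock: 32.8
position: [0.5141, 0.1098, 0.1695]
eef_rot: [0.999, 0.054, -0.001, 0.0]
force: [-0.3, 0.1, -1.0]
gripper_width: 0.0563
```

Run:
```python
from h import *
s,c=look("w21");heldscan(c,s)
```

```text
t 32.8 pos [0.5141 0.1098 0.1695] yaw 6.23 F [-0.3  0.1 -1. ] w 0.0563 clampXY 523.0 52.6
edges 163.5 461.5
0.016 (np.float64(125.36008064241943), array([0.15690522, 0.74476914]))
0.018 (np.float64(123.44514254466634), array([0.02595446, 1.94772491]))
0.0195 (np.float64(122.00893897135148), array([-0.07225861,  2.84994174]))
0.021 (np.float64(120.57273539803661), array([-0.17047169,  3.75215857]))
```

View pics/w21.png

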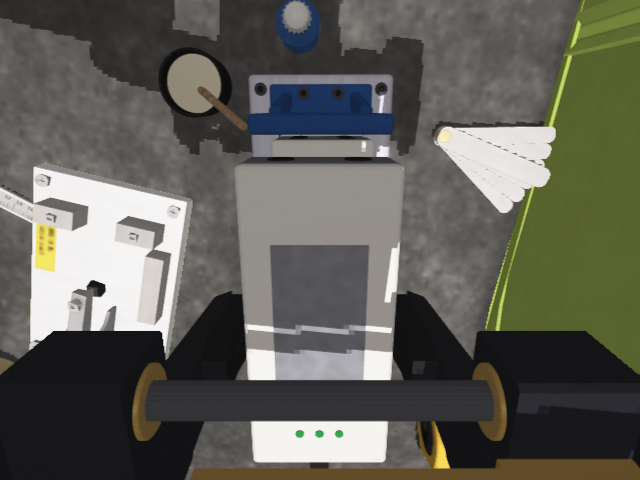

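>>> send_rows(commands=[[0.0004,0.0005,-0.02,0,0.4],[0.0004,0.0005,-0.035,0,0.4],[0.0004,0.0005,-0.048,0,0.4],[0.0004,0.0005,-0.055,0,0.4],[0.0004,0.0005,-0.058,0,0.4],[0.0004,0.0005,-0.058,0,0.4],[0.0004,0.0005,-0.058,0,0.4]])

```text
clock: 33.43
position: [0.5153, 0.1113, 0.1132]
eef_rot: [0.998, 0.055, 0.001, 0.0]
force: [-0.5, -0.1, -0.9]
gripper_width: 0.0557
```

>>> send_rows(commands=[[0,0,-0.001,0,0.4],[0,0,-0.002,0,0.4],[0,0,-0.002,0,0.4]])

```text
clock: 33.68
position: [0.5148, 0.1115, 0.1105]
eef_rot: [0.998, 0.055, 0.0, 0.0]
force: [0.1, 0.3, -1.3]
gripper_width: 0.0558
```

>>> send_rows(commands=[[0,0,-0.001,0,0.4],[0,0,-0.0015,0,0.4],[0,0,-0.0015,0,0.4]])

```text
clock: 33.93
position: [0.5148, 0.1115, 0.1087]
eef_rot: [0.998, 0.055, 0.0, -0.0]
force: [0.1, 1.3, -0.1]
gripper_width: 0.0558
```

>>> send_rows(commands=[[0,0,-0.0005,0,0.4],[0,0,-0.0008,0,0.4],[0,0,-0.0008,0,0.4]])

```text
clock: 34.18
position: [0.5148, 0.1115, 0.1086]
eef_rot: [0.998, 0.055, 0.0, 0.0]
force: [-3.2, -0.5, 5.9]
gripper_width: 0.0558
```

>>> send_rows(commands=[[0,0,0,0,0.85],[0,0,0,0,0.85],[0,0,0,0,0.85],[0,0,0.02,0,0.85],[0,0,0.05,0,0.85],[0,0,0.09,0,0.85],[0,0,0.13,0,0.85],[0,-0.02,0.14,0,0.85],[0,-0.02,0.14,0,0.85],[0,-0.02,0.14,0,0.85]])

```text
clock: 35.02
position: [0.5147, 0.0912, 0.2477]
eef_rot: [0.999, 0.054, 0.0, -0.0]
force: [-0.4, -0.3, -0.7]
gripper_width: 0.075
```

Run:
```python
from h import *
s,c=look("w22");topx(c,.126,150,260)
c=r.camera("scene");crop(c,180,180,340,320,5,"pics/s22.png")
```

```text
t 35.0167 pos [0.5147 0.0912 0.2477] yaw 6.23 F [-0.4 -0.3 -0.7] w 0.075 clampXY 521.6 34.0
150 282.5 356.5 X 497.2 546.4 mid 521.8 Y 88.9
162 283.5 360.5 X 497.6 549.3 mid 523.5 Y 81.0
174 282.5 359.5 X 496.7 548.9 mid 522.8 Y 73.0
186 282.5 360.5 X 496.5 549.8 mid 523.1 Y 64.8
198 283.5 360.5 X 496.9 550.0 mid 523.5 Y 56.4
210 282.5 360.5 X 496.0 550.3 mid 523.1 Y 47.9
222 282.5 360.5 X 495.7 550.6 mid 523.1 Y 39.3
234 283.5 360.5 X 496.2 550.8 mid 523.5 Y 30.4
246 278.5 360.5 X 492.3 551.1 mid 521.7 Y 21.4
258 283.5 360.5 X 495.6 551.4 mid 523.5 Y 12.2
```

View pics/w22.png

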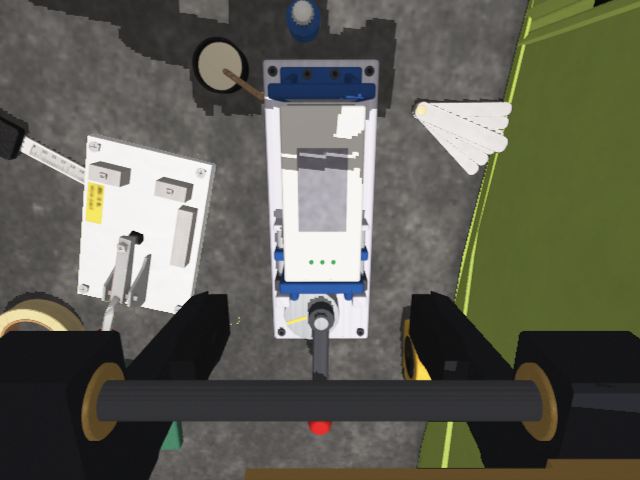

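View pics/s22.png

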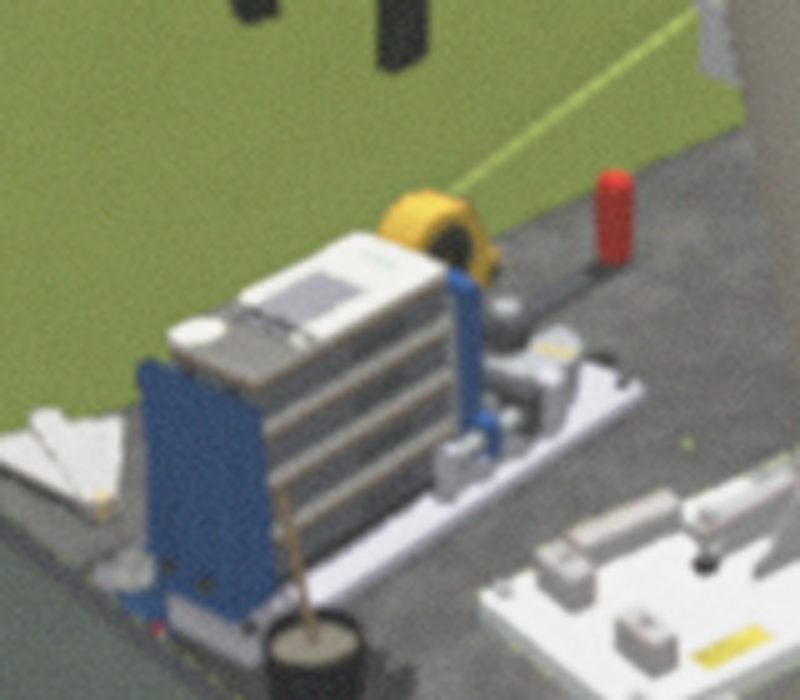

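Run:
```python
from h import *
c=np.load("w6.npy",allow_pickle=True).item();t=r.camera("top")
ex=np.array([.9939,.110]);ey=np.array([-.110,.9939])
for c,lo in((c,60),(t,30)):
    H=hsv(c);m=(((H[...,0]<6)|(H[...,0]>174))&(H[...,1]>140)&(H[...,2]>70)).astype(np.uint8)
    n,l,st,ce=cv2.connectedComponentsWithStats(m)
    for i in range(1,n):
        if st[i,4]>lo:
            p=onz(c,*ce[i],.09)[:2]*1000;print(st[i],ce[i].round(1),p,p@ex,p@ey)
c=np.load("w6.npy",allow_pickle=True).item();crop(c,260,0,400,110,5.5,"pics/k6.png")
```

```text
[  27    0   32   65 1618] [42.1 29.9] [331.29664079 -92.60363997] 319.08933088169493 -128.48138825105892
[316  54  30  34 787] [330.4  70.1] [ 536.33418037 -103.24701887] 521.7053697947255 -161.61397189964975
[326 187   8  10  60] [329.8 191.6] [ 537.46092559 -103.43060717] 522.8050471557963 -161.92038227746323
[310 271  24   7 113] [321.7 274. ] [325.26294379 -78.49528085] 314.64435894094316 -113.79538345184841
```

View pics/k6.png

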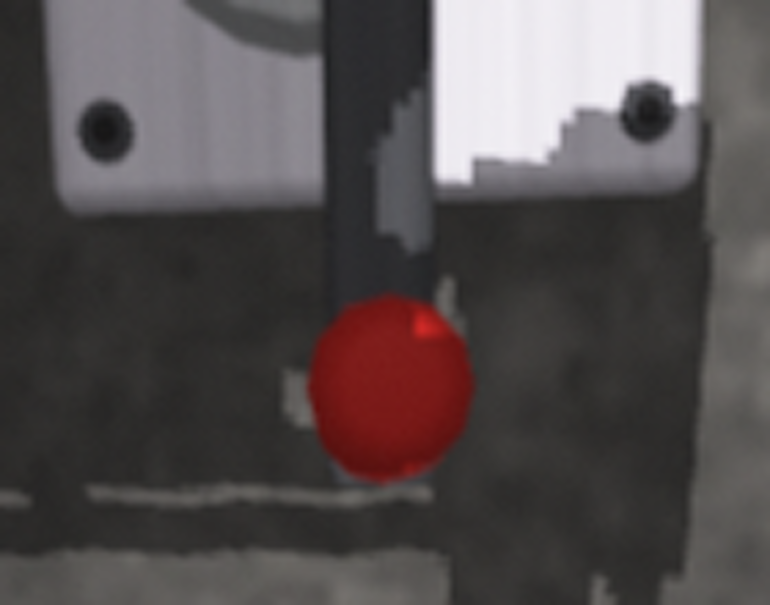

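Run:
```python
from h import *
c=r.camera("wrist");crop(c,250,270,390,370,5.5,"pics/a22.png")
```

```text
(no output)
```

View pics/a22.png

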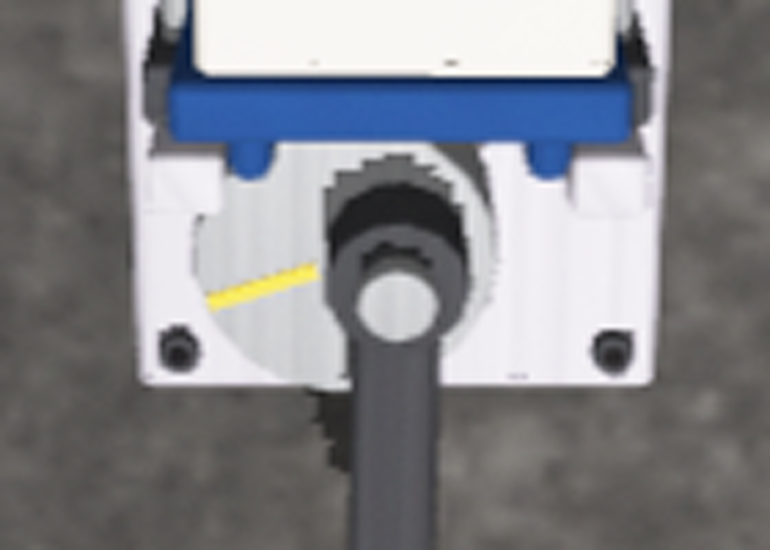

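Run:
```python
from h import *
w=r.camera("wrist");c=np.load("w2.npy",allow_pickle=True).item()
ex=np.array([.9939,.110]);ey=np.array([-.110,.9939])
A=np.zeros((3,3));b=np.zeros(3)
for cc,u,v in ((w,250+397/5.5,270+307/5.5),(c,261.4,111.6)):
    e,d=ray(cc,u,v);d=d/np.linalg.norm(d);M=np.eye(3)-np.outer(d,d);A+=M;b+=M@e
p=np.linalg.solve(A,b);print(p,p[:2]*1000@ex,p[:2]*1000@ey)
# lever direction, top of lever edges
pts=[(350,395),(438,395),(350,540),(438,540)]
P=[onz(w,250+a/5.5,270+bb/5.5,.06)[:2]*1000 for a,bb in pts]
m0=(P[0]+P[1])/2;m1=(P[2]+P[3])/2;d=m1-m0;print("lever ang from -y (cw+)",np.arctan2(-(d@ex),-(d@ey)))
# disc yellow line
q=[onz(w,250+a/5.5,270+bb/5.5,.045)[:2]*1000 for a,bb in((315,270),(210,302))]
d=q[1]-q[0];print("yellow dir",d@ex,d@ey, np.arctan2(d@ex,d@ey))
s=r.state()
for axY in(-77.5,):
  ax=523.0*ex+axY*ey;p=lambda t: ax+85*(-np.sin(t)*ex-np.cos(t)*ey)
  p0=p(0.0);print(p0)
  for i,t in enumerate(np.linspace(0,1.92,25)): print(i,round(t,2),((p(t)-p0)/1000).round(4).tolist())
```

```text
[ 0.52855457 -0.02023208  0.06373234] 523.1048558095322 -78.24966482547036
lever ang from -y (cw+) -0.0023392478512806077
yellow dir -19.05519975374176 -6.547871727766675 -1.9017819564800593
[ 537.6847  -103.97875]
0 0.0 [0.0, 0.0]
1 0.08 [-0.0068, -0.0005]
2 0.16 [-0.0136, -0.0004]
3 0.24 [-0.0203, 0.0002]
4 0.32 [-0.027, 0.0013]
5 0.4 [-0.0336, 0.003]
6 0.48 [-0.0401, 0.0052]
7 0.56 [-0.0463, 0.0079]
8 0.64 [-0.0523, 0.0111]
9 0.72 [-0.058, 0.0148]
10 0.8 [-0.0634, 0.0189]
11 0.88 [-0.0685, 0.0234]
12 0.96 [-0.0732, 0.0284]
13 1.04 [-0.0775, 0.0337]
14 1.12 [-0.0813, 0.0393]
15 1.2 [-0.0847, 0.0452]
16 1.28 [-0.0876, 0.0513]
17 1.36 [-0.09, 0.0577]
18 1.44 [-0.0919, 0.0642]
19 1.52 [-0.0932, 0.0709]
20 1.6 [-0.0941, 0.0776]
21 1.68 [-0.0943, 0.0844]
22 1.76 [-0.0941, 0.0912]
23 1.84 [-0.0933, 0.0979]
24 1.92 [-0.0919, 0.1046]
```

>>> send_rows(commands=[[0.003,-0.03,0,0,0.55],[0.008,-0.065,0,0,0.55],[0.012,-0.1,0,0,0.55],[0.016,-0.135,0,0,0.55],[0.02,-0.17,0,0,0.55],[0.023,-0.193,-0.02,0,0.55],[0.023,-0.195,-0.06,0,0.55],[0.023,-0.195,-0.09,0,0.55],[0.023,-0.195,-0.11,0,0.55],[0.023,-0.195,-0.11,0,0.55],[0.023,-0.195,-0.11,0,0.55]])

```text
clock: 36.18
position: [0.5376, -0.1032, 0.1375]
eef_rot: [0.998, 0.055, -0.001, -0.0]
force: [-0.8, -0.4, 0.8]
gripper_width: 0.0486
```

Run:
```python
from h import *
s,c=look("w23")
```

```text
t 36.1833 pos [ 0.5376 -0.1032  0.1375] yaw 6.32 F [-0.8 -0.4  0.8] w 0.0486 clampXY 522.9 -161.7
```

View pics/w23.png

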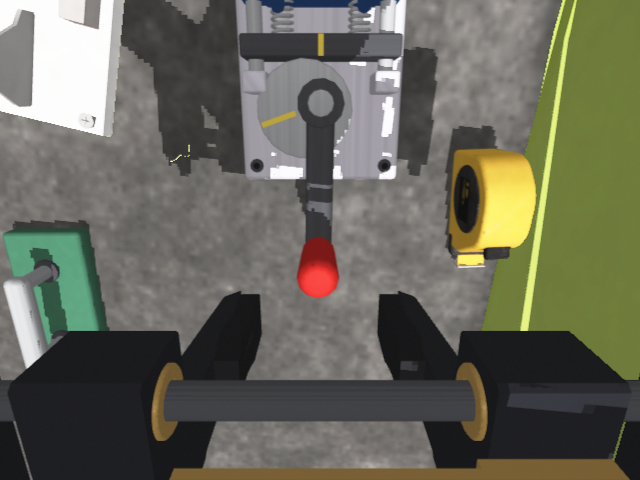

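>>> send_rows(commands=[[0,0,-0.025,0,0.55],[0,0,-0.045,0,0.55],[0,0,-0.06,0,0.55],[0,0,-0.063,0,0.55],[0,0,-0.063,0,0.1],[0,0,-0.063,0,0.1],[0,0,-0.063,0,0.1],[0,0,-0.063,0,0.1]], squeeze=20)

```text
clock: 36.9
position: [0.5383, -0.1038, 0.0762]
eef_rot: [0.998, 0.055, 0.001, 0.0]
force: [-1.7, 0.1, 1.1]
gripper_width: 0.0238
```

>>> send_rows(commands=[[-0.0068,-0.0005,0,-0.08,0.1],[-0.0136,-0.0004,0,-0.16,0.1],[-0.0203,0.0002,0,-0.24,0.1],[-0.027,0.0013,0,-0.32,0.1],[-0.0336,0.003,0,-0.4,0.1],[-0.04,0.0052,0,-0.48,0.1],[-0.0463,0.0079,0,-0.56,0.1],[-0.0523,0.011,0,-0.64,0.1],[-0.058,0.0148,0,-0.72,0.1],[-0.0634,0.019,0,-0.8,0.1],[-0.0685,0.0234,0,-0.88,0.1],[-0.0732,0.0284,0,-0.96,0.1]])

```text
clock: 37.9
position: [0.4655, -0.0759, 0.0761]
eef_rot: [0.91, -0.414, 0.002, 0.0]
force: [3.2, -2.3, 0.1]
gripper_width: 0.0204
```

>>> send_rows(commands=[[-0.0043,0.0053,0,-0.08,0.1],[-0.0081,0.0109,0,-0.16,0.1],[-0.0115,0.0168,0,-0.24,0.1],[-0.0144,0.0229,0,-0.32,0.1],[-0.0168,0.0293,0,-0.4,0.1],[-0.0187,0.0358,0,-0.48,0.1],[-0.02,0.0425,0,-0.56,0.1],[-0.0209,0.0492,0,-0.64,0.1],[-0.0211,0.056,0,-0.72,0.1],[-0.0209,0.0628,0,-0.8,0.1],[-0.0201,0.0695,0,-0.88,0.1],[-0.0187,0.0762,0,-0.96,0.1]])

```text
clock: 38.9
position: [0.4465, 0.0003, 0.076]
eef_rot: [-0.616, 0.788, -0.001, 0.0]
force: [-1.0, -7.3, 3.2]
gripper_width: 0.0202
```

>>> send_rows(commands=[[0,0,0,0,0.1],[0,0,0,0,0.1]])

```text
clock: 39.07
position: [0.4468, 0.0011, 0.076]
eef_rot: [-0.618, 0.786, -0.001, 0.001]
force: [0.2, 1.3, 7.7]
gripper_width: 0.0203
```

Run:
```python
from h import *
s,c=look("w24")
```

```text
t 39.0667 pos [0.4468 0.0011 0.076 ] yaw 256.38 F [0.2 1.3 7.7] w 0.0203 clampXY 444.2 -48.1
```

View pics/w24.png

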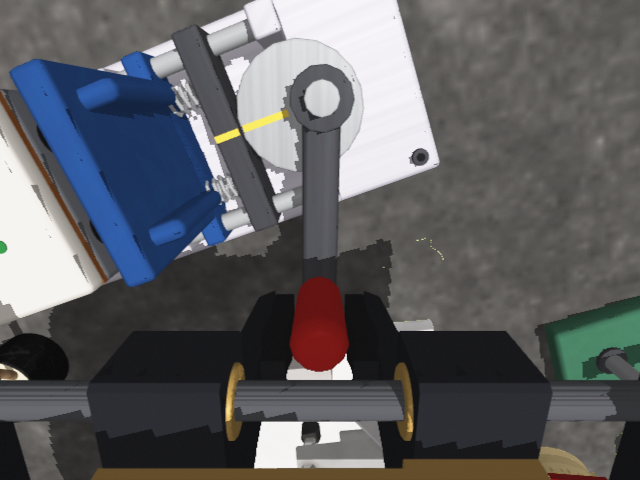

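>>> send_rows(commands=[[0,0,0,0,0.5],[0,0,0,0,0.5],[0,0,0,0,0.5],[0,0,0.03,0,0.5],[0,0,0.07,0,0.5],[0,0,0.11,0,0.5],[0,-0.02,0.15,0.06,0.5],[0,-0.05,0.19,0.12,0.5],[0,-0.08,0.22,0.18,0.5],[0,-0.1,0.25,0.24,0.5],[0,-0.1,0.25,0.24,0.5],[0,-0.1,0.25,0.24,0.5]])

```text
clock: 40.12
position: [0.4461, -0.1003, 0.3262]
eef_rot: [-0.707, 0.708, -0.001, 0.0]
force: [-0.1, 0.2, -0.6]
gripper_width: 0.0441
```

Run:
```python
from h import *
s,c=look("w25"); np.save("w25.npy",c,allow_pickle=True)
H=hsv(c)
g=(H[...,0]>60)&(H[...,0]<85)&(H[...,1]>100)&(H[...,2]>50)
print("green z15");[print(o) for o in rects(c,g,.015)]
crop(c,0,0,300,220,2.66,"pics/w25c.png")
```

```text
t 40.1167 pos [ 0.4461 -0.1003  0.3262] yaw 269.92 F [-0.1  0.2 -0.6] w 0.0441 clampXY 432.4 -148.7
green z15
(348.0, -183.4, 57.3, 113.5, np.float32(96.9), (np.float64(386.0), np.float64(261.0)))
```

View pics/w25.png

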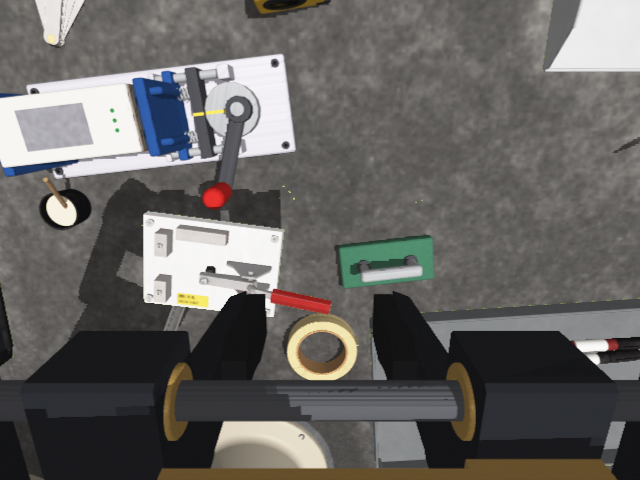

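View pics/w25c.png

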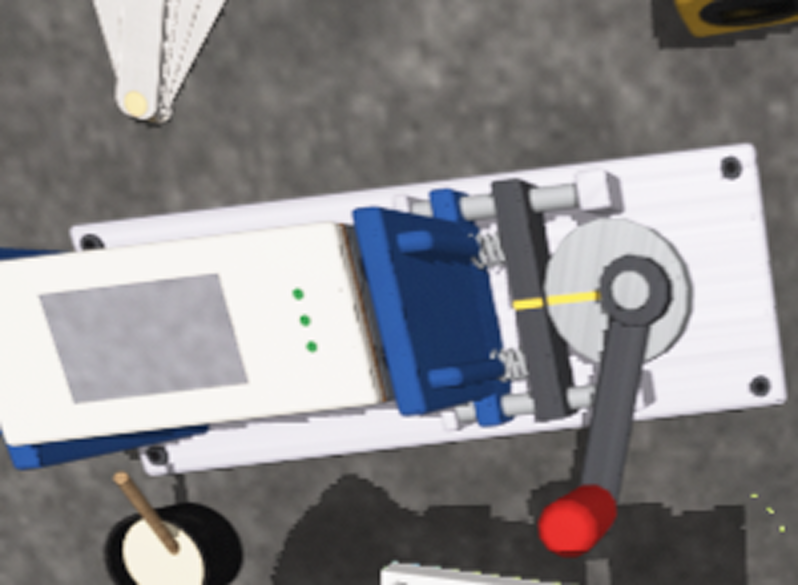

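Run:
```python
from h import *
c=np.load("w25.npy",allow_pickle=True).item()
ex=np.array([.9939,.110]);ey=np.array([-.110,.9939])
for a,b in ((342,235),(378,398)):
    p=onz(c,a/2.66,b/2.66,.126)[:2]*1000;print(p@ex,p@ey)
for a,b in ((357,212),(407,414)):
    p=onz(c,a/2.66,b/2.66,.114)[:2]*1000;print("jaw",p@ex,p@ey)
# weight handle
crop(c,320,220,450,300,6,"pics/wt.png")
```

```text
546.5401154329717 -4.316616073384231
497.0600569580268 -3.17935394278168
jaw 553.9027445964978 -5.512306000823498
jaw 490.3287277134961 -6.218747197520907
```

View pics/wt.png

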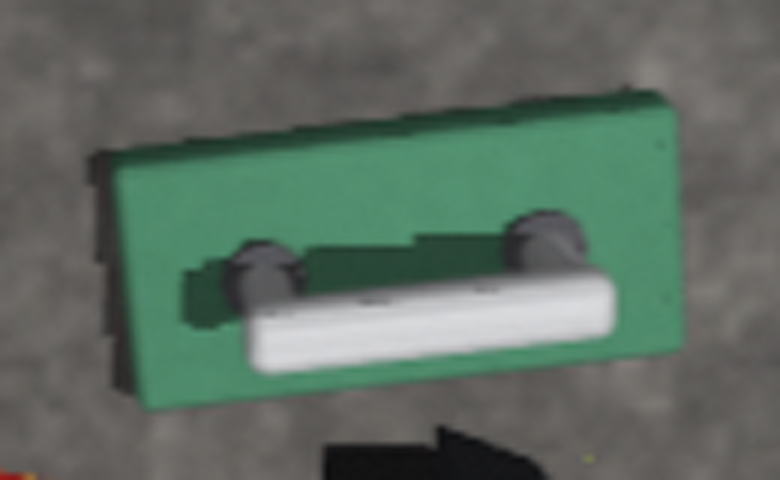

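Run:
```python
from h import *
c=np.load("w25.npy",allow_pickle=True).item()
f=lambda a,b,z: onz(c,320+a/6,220+b/6,z)
P=[f(*q,.015) for q in((117,168),(672,103),(682,350),(147,408))]
print(np.mean(P,0),[np.linalg.norm(P[i]-P[i-1]).round(4) for i in range(4)],np.degrees(np.arctan2(*(P[0]-P[1])[[1,0]])),np.degrees(np.arctan2(*(P[3]-P[2])[[1,0]])))
Q=[f(*q,.050) for q in((250,318),(608,275),(612,333),(255,372))]
print(np.mean(Q,0),[np.linalg.norm(Q[i]-Q[i-1]).round(4) for i in range(4)],np.degrees(np.arctan2(*(Q[0]-Q[1])[[1,0]])),onz(c,330,308,.03))
print(r.state()["position"])
```

```text
[ 0.34589306 -0.18504459  0.015     ] [np.float64(0.0541), np.float64(0.113), np.float64(0.0547), np.float64(0.1126)] 96.99805132690061 96.69410134825532
[ 0.34613367 -0.18451753  0.05      ] [np.float64(0.0114), np.float64(0.0688), np.float64(0.0121), np.float64(0.0691)] 97.34100309780437 [ 0.29206961 -0.11397663  0.03      ]
[ 0.44569574 -0.09909531  0.32448751]
```

>>> send_rows(commands=[[-0.02,-0.02,-0.01,0.12,0.5],[-0.04,-0.04,-0.02,0.24,0.5],[-0.06,-0.06,-0.03,0.36,0.5],[-0.08,-0.075,-0.05,0.48,0.5],[-0.1,-0.086,-0.07,0.6,0.5],[-0.1,-0.086,-0.09,0.72,0.5],[-0.1,-0.086,-0.1,0.84,0.5],[-0.1,-0.086,-0.11,0.96,0.5],[-0.1,-0.086,-0.12,1.08,0.5],[-0.1,-0.086,-0.13,1.2,0.5],[-0.1,-0.086,-0.14,1.32,0.5],[-0.1,-0.086,-0.15,1.44,0.5]])

```text
clock: 41.17
position: [0.3453, -0.1831, 0.1729]
eef_rot: [0.998, -0.062, -0.001, -0.001]
force: [-0.2, -0.0, -0.5]
gripper_width: 0.0442
```

>>> send_rows(commands=[[0,0,0,0.12,0.5],[0,0,0,0.24,0.5],[0,0,-0.03,0.251,0.5],[0,0,-0.06,0.251,0.5],[0,0,-0.08,0.251,0.5],[0,0,-0.08,0.251,0.5],[0,0,-0.08,0.251,0.5]])

```text
clock: 41.75
position: [0.3452, -0.1835, 0.094]
eef_rot: [0.998, 0.061, -0.001, -0.001]
force: [-0.2, -1.0, 0.4]
gripper_width: 0.0439
```

Run:
```python
from h import *
s,c=look("w26"); print(s["joints"])
H=hsv(c)
g=(H[...,0]>60)&(H[...,0]<85)&(H[...,1]>100)&(H[...,2]>50)
print("green z15");[print(o) for o in rects(c,g,.015)]
```

```text
t 41.75 pos [ 0.3452 -0.1835  0.094 ] yaw 6.98 F [-0.2 -1.   0.4] w 0.0439 clampXY 322.9 -220.3
[-7.90619646e-01  2.22593516e-01  2.05375557e+00  1.13027763e-04
  8.69143575e-01 -9.12494472e-01]
green z15
(345.8, -182.8, 54.3, 111.7, np.float32(96.8), (np.float64(306.0), np.float64(221.0)))
```

View pics/w26.png

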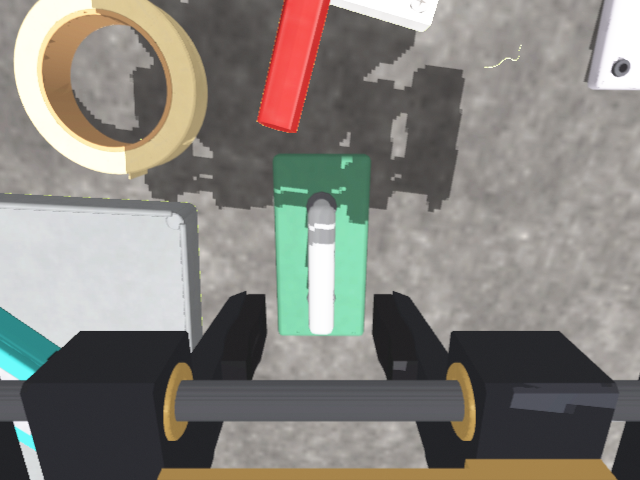

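>>> send_rows(commands=[[0.0005,-0.001,-0.025,0,0.5],[0.0005,-0.001,-0.05,0,0.5],[0.0005,-0.001,-0.065,0,0.5],[0.0005,-0.001,-0.068,0,0.5],[0.0005,-0.001,-0.068,0,0.5],[0.0005,-0.001,-0.068,0,0],[0.0005,-0.001,-0.068,0,0],[0.0005,-0.001,-0.068,0,0],[0.0005,-0.001,-0.068,0,0],[0.0005,-0.001,-0.068,0,0]], squeeze=50)

```text
clock: 42.63
position: [0.3464, -0.1861, 0.0274]
eef_rot: [0.998, 0.061, 0.0, 0.0]
force: [-3.3, -2.7, 7.2]
gripper_width: 0.013
```

>>> send_rows(commands=[[0,0,0.01,0,0],[0,0,0.03,0,0],[0,0,0.06,0,0],[0,0,0.1,0,0],[0,0,0.14,0,0],[0,0,0.18,0,0],[0,0,0.22,0,0],[0,0,0.24,0,0],[0,0,0.24,0,0],[0,0,0.24,0,0]])

```text
clock: 43.47
position: [0.346, -0.1856, 0.2659]
eef_rot: [0.998, 0.06, -0.0, -0.0]
force: [-1.0, -0.1, -8.2]
gripper_width: 0.0129
```

Run:
```python
from h import *
s,c=look("w27"); print(s["joints"],s["ft_torque"])
```

```text
t 43.4667 pos [ 0.346  -0.1856  0.2659] yaw 6.93 F [-1.  -0.1 -8.2] w 0.0129 clampXY 323.4 -222.5
[-7.93103201e-01 -8.17857844e-03  1.80334015e+00 -2.87352817e-05
  1.34760823e+00 -9.14096020e-01] [-0.04327314 -0.09797149 -0.0353566 ]
```

View pics/w27.png

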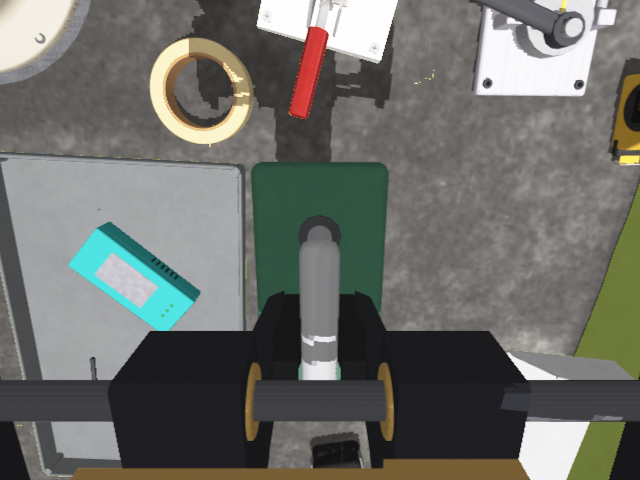

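>>> send_rows(commands=[[0.01,0.015,0,0,0],[0.024,0.042,0,0,0],[0.041,0.072,0,0,0],[0.058,0.103,0,0,0],[0.075,0.134,0,0,0],[0.092,0.165,0,-0.01,0],[0.109,0.196,0,-0.01,0],[0.126,0.227,0,-0.01,0],[0.143,0.256,0,-0.01,0],[0.158,0.282,0,-0.01,0],[0.166,0.296,0,-0.01,0],[0.168,0.3,0,-0.01,0]])

```text
clock: 44.52
position: [0.5142, 0.1163, 0.2633]
eef_rot: [0.998, 0.057, -0.003, -0.001]
force: [-0.6, 0.5, -7.6]
gripper_width: 0.0133
```

>>> send_rows(commands=[[0,0,-0.02,0,0],[0,0,-0.04,0,0],[0,0,-0.05,0,0],[0,0,-0.05,0,0],[0,0,-0.05,0,0]])

```text
clock: 44.93
position: [0.514, 0.1136, 0.2163]
eef_rot: [0.998, 0.055, -0.001, -0.0]
force: [0.2, -0.1, -7.0]
gripper_width: 0.0132
```

Run:
```python
from h import *
s,c=look("w28")
c=r.camera("scene");crop(c,180,120,380,320,3.5,"pics/s28.png")
```

```text
t 44.9333 pos [0.514  0.1136 0.2163] yaw 6.33 F [ 0.2 -0.1 -7. ] w 0.0132 clampXY 523.4 56.4
```

View pics/w28.png

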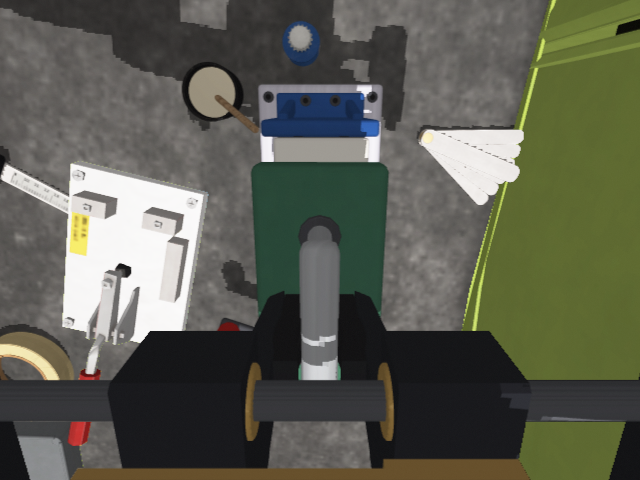

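View pics/s28.png

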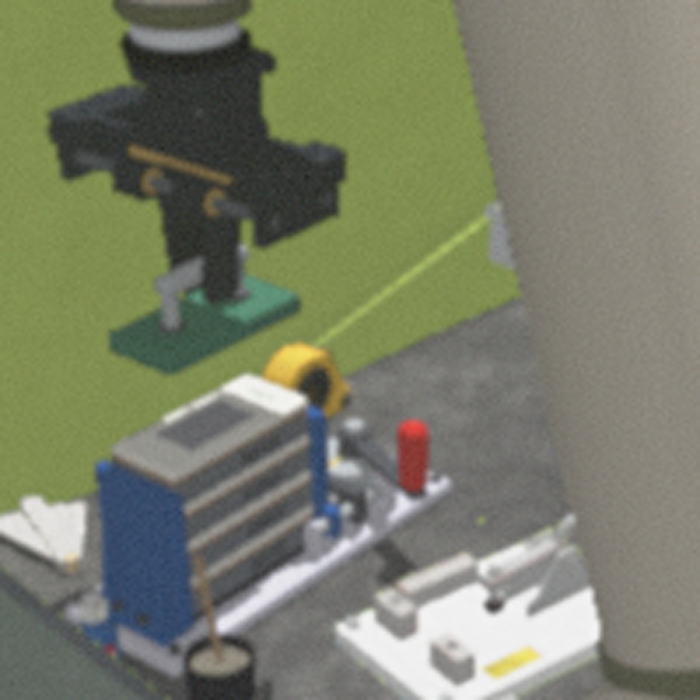

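>>> send_rows(commands=[[0,0.001,-0.02,0,0],[0,0.001,-0.035,0,0],[0,0.001,-0.048,0,0],[0,0.001,-0.055,0,0],[0,0.001,-0.058,0,0],[0,0.001,-0.058,0,0],[0,0.001,-0.058,0,0]])

```text
clock: 45.62
position: [0.5148, 0.115, 0.1599]
eef_rot: [0.998, 0.055, 0.001, 0.0]
force: [0.5, -0.1, -7.4]
gripper_width: 0.0131
```

>>> send_rows(commands=[[0,0,-0.001,0,0],[0,0,-0.002,0,0],[0,0,-0.002,0,0]])

```text
clock: 45.87
position: [0.5144, 0.115, 0.1571]
eef_rot: [0.998, 0.055, 0.0, 0.0]
force: [0.1, -0.2, -7.8]
gripper_width: 0.0129
```

>>> send_rows(commands=[[0,0,-0.001,0,0],[0,0,-0.002,0,0],[0,0,-0.002,0,0]])

```text
clock: 46.12
position: [0.5143, 0.1151, 0.1547]
eef_rot: [0.998, 0.055, -0.0, -0.0]
force: [0.3, -0.4, -7.6]
gripper_width: 0.0131
```

>>> send_rows(commands=[[0,0,-0.0005,0,0],[0,0,-0.001,0,0],[0,0,-0.001,0,0]])

```text
clock: 46.37
position: [0.5143, 0.1151, 0.1538]
eef_rot: [0.998, 0.055, -0.0, -0.0]
force: [0.0, -0.4, -8.1]
gripper_width: 0.013
```

>>> send_rows(commands=[[0,0,-0.0005,0,0],[0,0,-0.001,0,0],[0,0,-0.001,0,0]])

```text
clock: 46.62
position: [0.5145, 0.115, 0.1534]
eef_rot: [0.998, 0.055, 0.0, 0.0]
force: [-2.5, 0.1, -1.6]
gripper_width: 0.0133
```

>>> send_rows(commands=[[0,0,-0.0004,0,0],[0,0,-0.0004,0,0]])

```text
clock: 46.78
position: [0.5146, 0.1151, 0.1534]
eef_rot: [0.998, 0.056, 0.001, 0.0]
force: [-4.4, -0.1, 5.2]
gripper_width: 0.0134
```

>>> send_rows(commands=[[0,0,0,0,0.5],[0,0,0,0,0.5],[0,0,0,0,0.5],[0,0,0.02,0,0.5],[0,0,0.05,0,0.5],[0,0,0.08,0,0.5],[0,0,0.11,0,0.5],[0,-0.03,0.13,0,0.5],[0,-0.06,0.13,0,0.5],[0,-0.06,0.13,0,0.5],[0,-0.06,0.13,0,0.5]])

```text
clock: 47.7
position: [0.5145, 0.0542, 0.2825]
eef_rot: [0.999, 0.054, 0.0, -0.0]
force: [-0.2, 0.5, -0.3]
gripper_width: 0.0442
```

Run:
```python
from h import *
s,c=look("w29")
H=hsv(c);g=(H[...,0]>60)&(H[...,0]<90)&(H[...,1]>80)&(H[...,2]>30);g[:, :230]=0;g[:,410:]=0
ex=np.array([.9939,.110]);ey=np.array([-.110,.9939])
for o in rects(c,g,.141): p=np.array(o[:2]);print(o,p@ex-523.2,p@ey-54.4)
c=r.camera("scene");crop(c,180,120,380,320,3.5,"pics/s29.png")
```

```text
t 47.7 pos [0.5145 0.0542 0.2825] yaw 6.24 F [-0.2  0.5 -0.3] w 0.0442 clampXY 517.3 -2.7
(514.0, 116.8, 55.0, 114.1, np.float32(96.2), (np.float64(328.0), np.float64(130.0))) 0.5125999999999067 5.14752
```

View pics/w29.png

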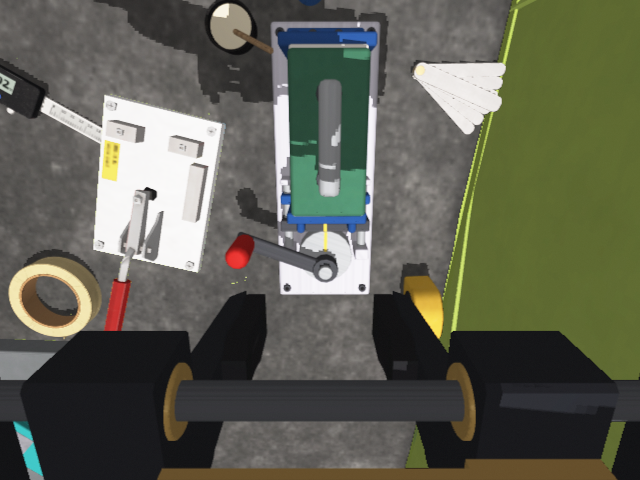

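View pics/s29.png

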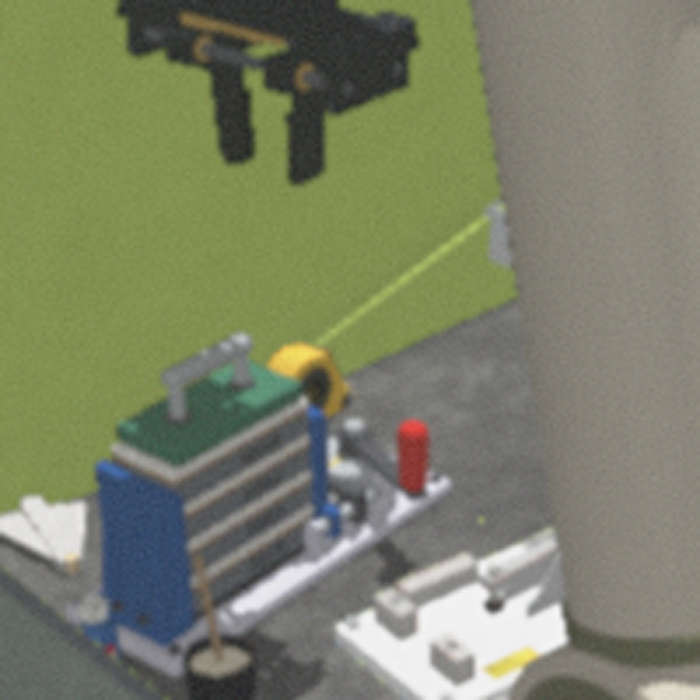

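Run:
```python
from h import *
print(r.sign_off())
```

```text
the job is handed in; nothing more can be done
None
```

I carried out the whole job and handed it in at about 48 s of the 210 s allowed. The sign-off gives no verdict.

- **What I did:** I swung the cam back to its stop and stacked all four housings lid up in the nest. I then turned the cam to its high point, and last set the weight on top, handle up. The weight had been knocked aside during the run, so I measured it again before picking it up.
- **Cam:** with the jaw open, the lever read about 0.00 rad. After clamping, the two yellow lines are in line.
- **Column:** each housing I could measure in the nest (the second to fourth) sat within about 1 mm of the nest centre line. The first I judged by eye to be centred. After clamping, the top one is about 4 mm towards the fence, against the nominal 5 mm.
- **Weight:** it is 0.5 mm from the nest centre line, 5.1 mm towards the fence and within about 0.2° of square. The gripper is open and clear.

**Less certain points:**
- While swinging the lever back I pulled on the knob with about 23 N, because my first estimate of the cam axis was some 4 mm off. I corrected it before clamping.
- The jaw force cannot be read directly. I judged it from the cam angle and from the column having moved towards the fence.
- I measured the fence-side position only on the top housing. The three below I checked by eye in the scene view.

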